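# Bank the day's takings in the drop safe

## Robot

A 7-joint arm with a two-finger parallel gripper is mounted at the origin on a cart in front of the work surface, level with it; the furniture and walls round the work are solid. World frame = base frame: x ahead of the robot, y to its left, z up, the work surface at z = 0. Lengths are in m, angles in rad, forces in N, time in s.
With the tool pointing down it reaches from about 0.35 to 0.9 m from the base axis. Payload 7.2 kg.
Tool frame: the origin (TCP) lies at the very end of the fingers, on their centre line; the grasp point (between the pads) lies 19 mm behind it (bot.pinch_z is the distance from the TCP to the grasp point, in m); y points along the fingers, z is the direction in which the jaws open and shut, and the axes are right-handed (so a half turn about y gives the same grasp; the last joint's range is limited). The gripper opens to 88 mm and grips with 3 to 60 N. Pads are 20 mm wide; open, the fingers measure 115 mm over their backs; the gripper's body (75 mm by 178 mm) begins 61 mm behind the grasp point.
Start: joints at [1.259, 0.411, -0.013, 1.596, 0.006, 1.134, -0.082], TCP at [0.151, -0.607, 0.223] pointing down, gripper open.
Joint ranges: [-2.95, 2.95], [-0.29, 1.99], [-1.47, 1.44], [0.14, 2.54], [-1.03, 4.17], [0.13, 1.85], [-2.86, 2.86]. Speed limits (rad/s): [2.39, 2.39, 3.01, 3.01, 3.14, 3.14, 3.14].

## Interface

Orientations are given as a unit quaternion [w, x, y, z].
In Python, from workcell import telemetry, eyes, job_done, bot gives the robot as it stands. The module is installed in compiled form; this text tells all that it offers.
- The arm moves only by the tool send_rows, never from a script. Its argument "series" is a list of rows, each a list of 7 numbers: the gripper's target within -1 to 1 (fully open at 1, half-way at 0, shut at -1), then the shift along the tool's x, y, z in cm, then the turn, a rotation vector about the tool's x, y, z in rad. A call has 1 to 20 rows; each row shifts and turns the pose as measured when the row begins, along the tool's axes as they then stand; what a row does not reach is not made up. A row lasts 1/12 s, in which the tool goes at most 41.7 mm and 7.16 degrees, less where a joint would pass 70% of its speed; a pose out of reach is approached as far as the arm can. A call is refused whole if a number of a shift passes 4.17 or a number of a turn 0.125, either way. A call with a gripper value outside its range is refused whole. The fingers move at their own pace and stop on an object; "newtons" is the grip in N (left out, the last holds). Time passes only in rows, so rows that do not move let the fingers close. It gives the time, the measured TCP pose, the force and the opening at its end, in the units of the state.
- telemetry.get_state(): the state, without advancing time (a new reading comes with each control period).
- eyes.read_camera(name): name is "scene" or "side" or "wrist"; returns (picture, depth): 400x640x3 uint8, red, green, blue; 400x640 float32, m along the optical axis (not along the pixel's ray), 0 where there is no reading.
- eyes.camera_model(name): a dict with "fovy" (degrees; the focal length in pixels is half the picture's height over the tangent of half this angle, whatever the lens; pixels are square), "cx", "cy" (the principal point, pixels), "extrinsics" (4x4, takes a point from camera to world coordinates); the wrist camera has in their place "mount" (4x4, takes a point from camera to tool coordinates, whose origin is the TCP and whose axes are the tool frame's). Camera axes: x right, y up, looking along -z (the intrinsics and any distortion apply to the point x, -y, -z); pixel columns grow to the right and rows downward; lengths in m; the calibration is good to about 2 mm. The wrist camera is an equidistant fisheye: a pixel r from the principal point sees the ray r / f radians off the axis. A picture is of the moment at which its call begins: read the wrist's pose just before it. camera_model takes no time and is no camera call.
- job_done(): hands the job in, once; it reports no verdict.
Trained networks look in the newest picture that a camera, given by its name, has taken for a name from the list of things; names that differ only in an ending like _2 or _b are one class to them, and where a whole thing is asked for, a point or a joint stands for the part that bears it (a point fixed in the world has none). Each returns a list of dicts, best first, with "conf" (0 to 1); they miss things now and then, are a little off and sometimes report something else, mostly with a low value. They report only what shows in the picture. A call takes as long as a camera call. They do not tell look-alikes from the thing itself.
- eyes.regions_of(camera, label): "pixels" (400x640 bool, what is visible of it).
- eyes.mark_of(camera, label): "point" ([x, y, z] in m, in world coordinates, good to about 4 mm: a listed point, or the origin of a listed thing).
The state is a dict: "time_s": time; "qpos": joint angles; "qvel": joint speeds; "effort": joint torques, N m; "tool_pos": TCP position; "tcp_rot": TCP orientation; "force": force on the tool from outside, world axes, zero at the start; "torque": the same for the moment, N m; "width": finger opening in m.
Only numpy, scipy, OpenCV 4.12 (cv2) and the standard library are available. Lean on these libraries where they do the work, as an engineer would, in place of code of your own. Each camera call takes 0.05 s, during which the arm holds its last target.

## Task

Cash-up at the gift stall: post every grey deposit case that lies on the plinth through the slot in the front of the drop safe, right through past the sprung flap so that it drops down inside and the flap shuts behind it; fingers do not fit into the slot, which is what the flat wooden-handled pusher is for. When all the cases are banked, put the pusher away by sliding its blade fully home into the slotted holder on the safe's lid, and leave the cups and other goods on display undisturbed.

Things in the scene. Friction and masses are not known exactly. Their poses are not given: they have to be found in the camera images.
- drop_safe: grey steel drop safe, fixed, 200 (x) x 190 (y) x 100 mm high, turned a little. Origin: centre of its underside; +x points into the safe from its front face (x = -100 mm), z up. Behind the slot's throat its inside is empty from x = -60 to 94 mm, 180 mm wide, floor at z = 4 mm: a thing clear of the throat drops down there
- slot_mouth (a point): middle of the floor of the level slot, at the safe's front face (safe frame: -100, 0, 60 mm); +x into the slot, y across, z up. The slot is 60 mm wide and 13 mm high, a straight throat of that section runs 40 mm in to the flap; its sides and roof flare out over the last 8 mm before the face
- sill_end (a point): front end, middle of the top, of the flat steel sill before the slot (safe frame: -174, 0, 60 mm; axes as the safe's). The sill is level with the slot's floor, 74 mm long, 5 mm thick, open beneath, and only 34 mm wide: fingers that hold a case by its long edges pass down beside it
- flap (a joint): sprung anti-fishing flap at the inner end of the throat, hinged along its top edge, opening inwards: 0 rad hanging shut, up to 1.45 rad pushed open; it shuts by itself (about 0.5 N at its lower edge) once nothing is in its way
- holder_mouth (a point): mouth of the aluminium slotted holder on the safe's lid: middle of the slot, on the lid (safe frame: -5, 0, 100 mm; axes as the safe's). Slot 54 mm wide, 9 mm high, 60 mm deep along +x to a stop; its floor is the flat lid, 95 mm of which lies free before the mouth; the mouth flares over 8 mm; the holder stands 17 mm high
- pusher: flat pusher, 200 g: steel blade 120 (x) x 50 (y) x 6 mm with an upright wooden grip 30 (x) x 16 (y) mm that stands on it up to z = 58 mm. Origin: on the blade's underside below the middle of the grip; +x points to the blade's nose (100 mm away; the blade ends 20 mm behind the origin), z up. Starts standing on its blade
- blade_nose (a point): middle of the front end of the pusher's blade, on its underside (pusher frame: 100, 0, 0 mm); axes as the pusher's
- case_0: slim grey hard-shell deposit case, 100 (x) x 56 (y) x 10 mm (z), about 90 g, lying flat on the plinth at the start, either end may go first. Origin: centre of its underside, z up. May be absent (None)
- case_1: slim grey hard-shell deposit case, 100 (x) x 56 (y) x 10 mm (z), about 90 g, lying flat on the plinth at the start, either end may go first. Origin: centre of its underside, z up. May be absent (None)
- case_2: slim grey hard-shell deposit case, 100 (x) x 56 (y) x 10 mm (z), about 90 g, lying flat on the plinth at the start, either end may go first. Origin: centre of its underside, z up. May be absent (None)
- case_3: slim grey hard-shell deposit case, 100 (x) x 56 (y) x 10 mm (z), about 90 g, lying flat on the plinth at the start, either end may go first. Origin: centre of its underside, z up. May be absent (None)
- cup_a: terracotta cup, 79 mm across, 76 mm high, display goods to be left alone; origin at its underside
- cup_b: terracotta cup, 81 mm across, 78 mm high, display goods to be left alone; origin at its underside
- crank_box: small wooden music box with a crank, 70 x 88 x 57 mm, display goods to be left alone; origin at its underside
- mug: terracotta mug with a ring handle, 104 x 152 x 88 mm, display goods to be left alone; origin at its underside
Not all that is in view belongs to the job. Leave any green or purple look-alike of the case_3 alone.

How it is judged:
On the way, in this order (a step that is already met when the one before it is completed fails the run):
1. every case is inside the safe and the flap has shut (x of case_0 in the frame of drop_safe between -0.058 and 0.095 m and y of case_0 in the frame of drop_safe between -0.09 and 0.09 m and z of case_0 in the frame of drop_safe between -0.005 and 0.05 m and x of case_1 in the frame of drop_safe between -0.058 and 0.095 m and y of case_1 in the frame of drop_safe between -0.09 and 0.09 m and z of case_1 in the frame of drop_safe between -0.005 and 0.05 m and x of case_2 in the frame of drop_safe between -0.058 and 0.095 m and y of case_2 in the frame of drop_safe between -0.09 and 0.09 m and z of case_2 in the frame of drop_safe between -0.005 and 0.05 m and x of case_3 in the frame of drop_safe between -0.058 and 0.095 m and y of case_3 in the frame of drop_safe between -0.09 and 0.09 m and z of case_3 in the frame of drop_safe between -0.005 and 0.05 m and value of joint flap below 0.15 rad), for 0.2 s.
2. then the pusher is in its holder, blade fully home (x of blade_nose in the frame of holder_mouth between 0.048 and 0.065 m and y of blade_nose in the frame of holder_mouth between -0.006 and 0.006 m and z of blade_nose in the frame of holder_mouth between -0.004 and 0.006 m and angle between the x axis of pusher and the x axis of drop_safe, either way round below 0.12 rad and angle between pusher's own z axis and vertical below 0.12 rad), for 0.2 s.
At the end, for the whole second after the job is handed in: Every case present is inside the safe, its underside centre over 10 mm below the slot floor, flap under 0.15 rad; pusher level in the lid's holder: nose 48 mm or more past the mouth (stop at 60), within 6 mm of the middle, square to 0.12 rad; all at rest (all of step 1 and all of step 2 and linear speed of each of pusher, case_0, case_1, case_2, case_3 below 0.02 m/s); the robot touches nothing.
It fails at once if the cup a is pushed more than 40 mm or tipped over (distance of cup_a from where it was at the start of the episode above 0.04 m or angle between cup_a's own z axis and vertical above 0.5 rad).
It fails at once if the cup b is pushed more than 40 mm or tipped over (distance of cup_b from where it was at the start of the episode above 0.04 m or angle between cup_b's own z axis and vertical above 0.5 rad).
It fails at once if the crank box is pushed more than 40 mm or tipped over (distance of crank_box from where it was at the start of the episode above 0.04 m or angle between crank_box's own z axis and vertical above 0.5 rad).
It fails at once if the mug is pushed more than 40 mm or tipped over (distance of mug from where it was at the start of the episode above 0.04 m or angle between mug's own z axis and vertical above 0.5 rad).
Of case_0, case_1, case_2, case_3 only 3 to 4 are there at a start; the rules pass over those that are not, and their reading is None.
At some moment in a run one of case_0, case_1, case_2, case_3, pusher may be knocked a few centimetres aside while the robot is not near it.
Once in a run the grip may slacken for a moment while it holds something.
It also fails if it takes over 210 s, if anything falls off the work surface, if the arm or the gripper's body presses on something with over 40 N, if the wrist force passes 120 N, or if a joint passes its speed limit or range.

## Working session

There is one attempt and no reset: what is moved stays moved. The work goes in short steps, Python scripts to look and compute and a tool call to move; the robot and the scene stay as the last step left them, time stands still between calls to the robot, and variables do not carry over. Pictures are saved under pics/ and viewed, and the job is handed in when it is done.

Besides the shell and the picture viewer there is one more tool, called after ">>>" as name(argument=value, ...) on one line, values as JSON. send_rows: Moves the arm, as the interface text tells. Its arguments: {"type":"object","properties":{"series":{"type":"array"},"newtons":{"type":"number"}},"required":["series"]}

```bash
ls; mkdir -p pics
cat > h.py <<'E'
import numpy as np, cv2
from workcell import telemetry, eyes, job_done, bot
from scipy.spatial.transform import Rotation as R
def rot(q): return R.from_quat([q[1],q[2],q[3],q[0]]).as_matrix()
def snap(n,fn=None):
    st=telemetry.get_state()
    im,d=eyes.read_camera(n)
    if fn: cv2.imwrite('pics/'+fn,im[:,:,::-1])
    return im,d,st
def cloud(n,d,st=None):
    m=eyes.camera_model(n); f=200/np.tan(np.radians(m['fovy'])/2)
    v,u=np.mgrid[0:400,0:640].astype(float)
    x=(u-m['cx'])/f; y=(v-m['cy'])/f
    if 'mount' in m:
        r=np.hypot(x,y); s=np.where(r>1e-9,np.tan(np.minimum(r,1.5))/np.maximum(r,1e-9),1); x=x*s;y=y*s
        T=np.eye(4);T[:3,:3]=rot(st['tcp_rot']);T[:3,3]=st['tool_pos'];T=T@m['mount']
    else: T=np.array(m['extrinsics'])
    P=np.stack([x*d,-y*d,-d],-1)
    W=P@T[:3,:3].T+T[:3,3]; W[d<=0]=np.nan
    return W
E
python3 - <<'E'
from h import *
st=telemetry.get_state();print(st)
for n in ['scene','side','wrist']:
    im,d,s=snap(n,n+'0.png'); m=eyes.camera_model(n); print(n,m)
    for l in ['drop_safe','pusher','case_0','slot_mouth','sill_end','holder_mouth','blade_nose','cup_a','crank_box','mug']:
        try: print(l,[(np.round(x['point'],3),round(x['conf'],2)) for x in eyes.mark_of(n,l)])
        except Exception as e: print(l,e)
E
```

```text
pics
{'time_s': 0.0, 'qpos': array([ 1.25879659,  0.41187377, -0.0127163 ,  1.59702644,  0.00559714,
        1.13428   , -0.08220184]), 'qvel': array([ 0.00067708,  0.00116038, -0.00215632, -0.00042492,  0.00087995,
        0.00078628,  0.00060187]), 'effort': array([-1.04543626e-03, -5.87954628e+01,  6.41330257e-01, -2.91079688e+01,
       -5.38701389e-02,  1.83496799e-02,  1.54687027e-04]), 'tool_pos': array([ 0.15071445, -0.60604931,  0.22183254]), 'tcp_rot': array([ 0.08588819, -0.08609541,  0.70239716, -0.70131949]), 'force': array([-0.66307138, -1.04096493,  0.07225109]), 'torque': array([-0.05153735,  0.06210333, -0.01719399]), 'width': 0.0880701424634193}
scene {'fovy': 50.10217454889006, 'cx': 321.6314017809153, 'cy': 196.59183766273847, 'extrinsics': array([[-0.65613053,  0.31114932, -0.68751642, -0.33335719],
       [-0.75464499, -0.26821606,  0.59880806,  0.76197119],
       [ 0.00191577,  0.91172707,  0.41079202,  0.61268429],
       [ 0.        ,  0.        ,  0.        ,  1.        ]])}
drop_safe [(array([ 0.712,  0.062, -0.001]), 0.69)]
pusher [(array([ 0.618, -0.257,
[... 1740 characters left out ...]
41, 0.182, 0.002]), 0.83), (array([0.543, 0.06 , 0.061]), 0.49)]
mug [(array([0.612, 0.41 , 0.001]), 0.93)]
wrist {'fovy': 65.70646984690485, 'cx': 314.6706403371767, 'cy': 201.28785816955173, 'mount': array([[-1.22106598e-04, -9.53799510e-01, -3.00443804e-01,
        -8.25835380e-02],
       [-5.14606057e-04,  3.00443827e-01, -9.53799372e-01,
        -1.63582283e-01],
       [ 9.99999860e-01,  3.81450048e-05, -5.27517179e-04,
        -1.64882752e-03],
       [ 0.00000000e+00,  0.00000000e+00,  0.00000000e+00,
         1.00000000e+00]])}
drop_safe []
pusher []
case_0 []
slot_mouth []
sill_end []
holder_mouth []
blade_nose []
cup_a [(array([ 0.331, -0.238, -0.004]), 0.93)]
crank_box []
mug []
```

View pics/scene0.png

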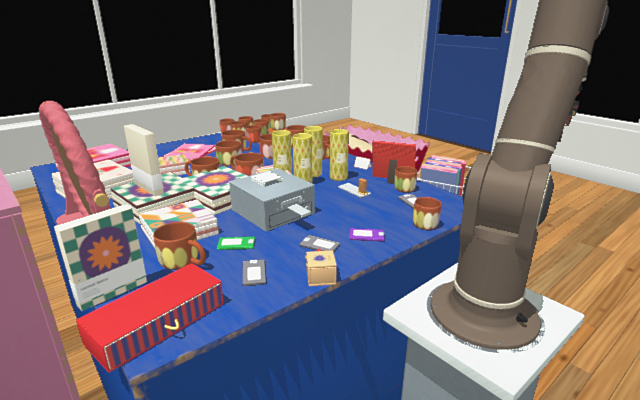

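View pics/side0.png

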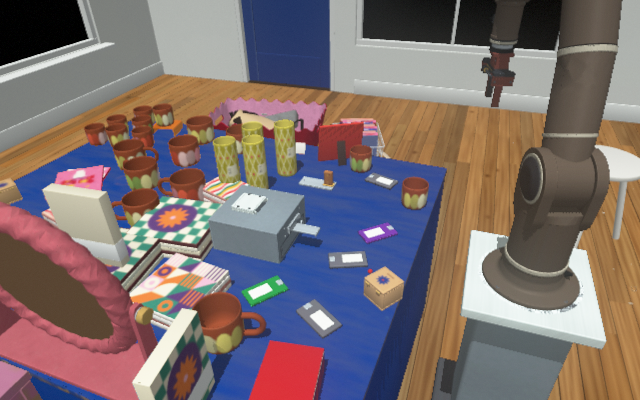

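Run:
```python
from h import *
st=telemetry.get_state();print(rot(st['tcp_rot']).round(3), bot.pinch_z, dir(bot))
```

```text
[[-0.97   0.     0.241]
 [-0.241 -0.    -0.97 ]
 [-0.    -1.     0.   ]] 0.0187 ['MotionError', '__class__', '__delattr__', '__dict__', '__dir__', '__doc__', '__eq__', '__format__', '__ge__', '__getattribute__', '__getstate__', '__gt__', '__hash__', '__init__', '__init_subclass__', '__le__', '__lt__', '__module__', '__ne__', '__new__', '__reduce__', '__reduce_ex__', '__repr__', '__setattr__', '__sizeof__', '__str__', '__subclasshook__', '__weakref__', 'pinch_z']
```

Run:
```python
from h import *
for n in ['scene','side']:
    im,d,s=snap(n); W=cloud(n,d)
    for l in ['case_0','pusher','drop_safe']:
        for r in eyes.regions_of(n,l):
            m=r['pixels']; P=W[m]; P=P[~np.isnan(P[:,0])]
            if len(P)<20: continue
            z=np.percentile(P[:,2],90)
            if l=='case_0': Q=P[(P[:,2]>0.005)&(P[:,2]<.02)]
            elif l=='pusher': Q=P[(P[:,2]>0.002)&(P[:,2]<.012)]
            else: Q=P[(P[:,2]>0.094)&(P[:,2]<.106)]
            if len(Q)<20: continue
            rc=cv2.minAreaRect((Q[:,:2]*1000).astype(np.float32))
            print(n,l,round(r['conf'],2),len(P),'z90',round(z,4),'rect',np.round(rc[0],1),np.round(rc[1],1),round(rc[2],1),'rgb',np.median(im[m],0), 'px',np.argwhere(m).mean(0).round()[::-1])
cv2.imwrite('pics/crop1.png',cv2.resize(im[140:360,200:460],None,fx=3,fy=2.7)[:,:,::-1])
```

```text
scene case_0 0.91 425 z90 0.0102 rect [446.4  91.3] [98.9 55.7] 24.3 rgb [161. 159. 164.] px [319. 244.]
scene case_0 0.74 345 z90 0.0101 rect [399.9 -47.2] [93.1 56.2] 44.3 rgb [172.  94. 220.] px [366. 234.]
scene case_0 0.73 441 z90 0.0099 rect [604.1 261.8] [97.8 60.7] 52.3 rgb [ 66. 211. 108.] px [236. 243.]
scene case_0 0.66 569 z90 0.0102 rect [450.8 302.7] [ 55.9 100.4] 56.7 rgb [158. 157. 161.] px [253. 273.]
scene case_0 0.59 156 z90 0.0097 rect [ 474.3 -325.4] [58.3 95.7] 28.4 rgb [157.  156.  161.5] px [408. 199.]
scene pusher 0.51 281 z90 0.0432 rect [ 659.6 -255.2] [ 51.6 122. ] 88.7 rgb [209.  189.  172.5] px [356. 189.]
scene drop_safe 0.93 3842 z90 0.0996 rect [714.1  62.8] [192.8 203.7] 89.4 rgb [133. 143. 147.] px [272. 198.]
side case_0 0.89 819 z90 0.0119 rect [452.1 300. ] [56.2 99.2] 57.8 rgb [129. 129. 137.] px [319. 318.]
side case_0 0.88 329 z90 0.0124 rect [ 455.3 -335.7] [ 61.  103.6] 69.5 rgb [127.5 128.  138. ] px [381. 180.]
side case_0 0.63 656 z90 0.0121 rect [448.3  86.9] [99.9 61.8] 23.3 rgb [128. 130. 141.] px [347. 259.]
side case_0 0.63 790 z90 0.0118 rect [605.3 259.8] [100.7  60.8] 51.4 rgb [ 56. 173.  91.] px [264. 290.]
side case_0 0.57 525 z90 0.0122 rect [401.1 -50.6] [99.7 57.6] 43.4 rgb [134.  73. 186.] px [377. 232.]
side pusher 0.89 464 z90 0.0439 rect [ 658.1 -270.5] [120.4  79.7] 1.0 rgb [166.5 160.5 163. ] px [319. 181.]
side drop_safe 0.88 5635 z90 0.1023 rect [713.7  60.6] [193.8 202.8] 89.9 rgb [145.  159.5 166.5] px [260. 223.]
```

View pics/crop1.png

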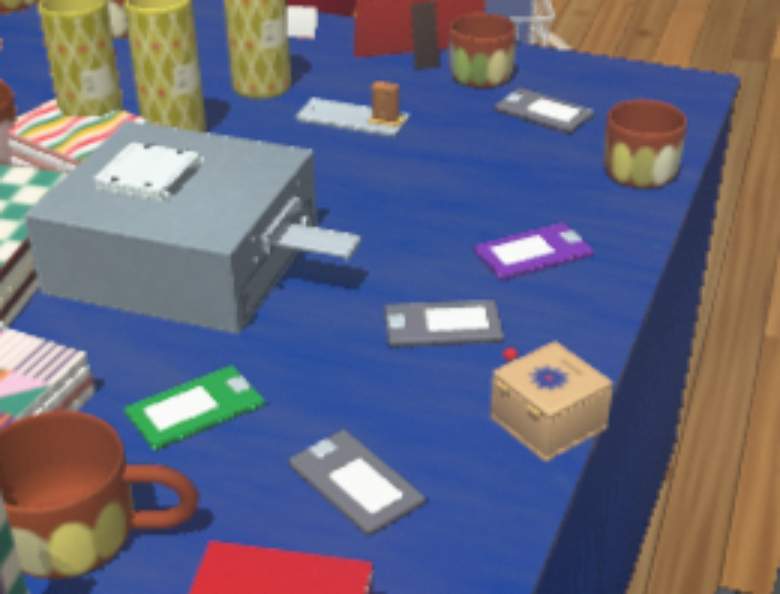

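```bash
cat >> h.py <<'E'
def Rt(yaw):
    c,s=np.cos(np.radians(yaw)),np.sin(np.radians(yaw))
    x=np.array([c,s,0]);y=np.array([0,0,-1.]);return np.stack([x,y,np.cross(x,y)],1)
def go(xyz,yaw):
    st=telemetry.get_state();Rc=rot(st['tcp_rot']);T=Rt(yaw)
    dw=np.array(xyz)-st['tool_pos']
    rv=R.from_matrix(Rc.T@T).as_rotvec()
    print('t %.1f tcp %s yaw %.2f w %.4f F %s'%(st['time_s'],st['tool_pos'].round(4),np.degrees(np.arctan2(Rc[1,0],Rc[0,0])),st['width'],st['force'].round(1)))
    print(' shift cm in cur axes',(Rc.T@dw*100).round(2),' in target axes',(T.T@dw*100).round(2),'rotvec',rv.round(3))
E
python3 -c "
from h import *
go([.36,-.3,.2],-20.5)"
```

```text
t 2.0 tcp [ 0.1509 -0.6065  0.2226] yaw -166.03 w 0.0877 F [ 0.3 -0.2 -0.3]
 shift cm in cur axes [-27.69   2.26 -24.7 ]  in target axes [ 8.86  2.26 36.03] rotvec [ 0.   -2.54 -0.  ]
```

>>> send_rows(series=[[1,0,0,0,0,-0.12,0],[1,0,0,0,0,-0.12,0],[1,0,0,0,0,-0.12,0],[1,0,0,0,0,-0.12,0],[1,0,0,0,0,-0.12,0],[1,0,0,0,0,-0.12,0],[1,0,0,0,0,-0.12,0],[1,0,0,0,0,-0.12,0],[1,0,0,0,0,-0.12,0],[1,0,0,0,0,-0.12,0]], newtons=20)

```text
time_s: 2.88
tool_pos: [0.1511, -0.6065, 0.2228]
tcp_rot: [-0.479, 0.479, -0.52, 0.52]
force: [-0.2, -0.2, -0.0]
width: 0.0876
```

```bash
python3 -c "
from h import *
go([.36,-.3,.2],-20.5);print(telemetry.get_state()['qpos'].round(2))"
```

```text
t 2.9 tcp [ 0.1511 -0.6065  0.2228] yaw -94.73 w 0.0876 F [-0.2 -0.2 -0. ]
 shift cm in cur axes [-32.27   2.26  18.29]  in target axes [ 8.83  2.28 36.03] rotvec [ 1.000e-03 -1.296e+00  0.000e+00]
[ 1.44  0.43 -0.26  1.58  0.12  1.15  1.07]
```

>>> send_rows(series=[[1,0,0,0,0,-0.12,0],[1,0,0,0,0,-0.12,0],[1,0,0,0,0,-0.12,0],[1,0,0,0,0,-0.12,0],[1,0,0,0,0,-0.12,0],[1,0,0,0,0,-0.12,0],[1,0,0,0,0,-0.12,0],[1,0,0,0,0,-0.12,0],[1,0,0,0,0,-0.12,0],[1,0,0,0,0,-0.12,0],[1,0,0,0,0,-0.096,0]])

```text
time_s: 3.8
tool_pos: [0.1501, -0.6069, 0.2229]
tcp_rot: [-0.699, 0.699, -0.106, 0.106]
force: [-0.7, 1.2, 0.5]
width: 0.0882
```

>>> send_rows(series=[[1,0.9,0.2,3.6,0,0,0],[1,0.9,0.2,3.6,0,0,0],[1,0.9,0.2,3.6,0,0,0],[1,0.9,0.2,3.6,0,0,0],[1,0.9,0.2,3.6,0,0,0],[1,0.9,0.2,3.6,0,0,0],[1,0.9,0.2,3.6,0,0,0],[1,0.9,0.2,3.6,0,0,0],[1,0.9,0.2,3.6,0,0,0],[1,0.9,0.2,3.6,0,0,0],[1,0,0,0,0,0,0]])

```text
time_s: 4.72
tool_pos: [0.3455, -0.2793, 0.2005]
tcp_rot: [-0.697, 0.701, -0.107, 0.108]
force: [-0.4, 0.3, -0.1]
width: 0.088
```

```bash
cat >> h.py <<'E'
def rects(n,label,zlo,zhi,fn=None):
    im,d,st=snap(n,fn); W=cloud(n,d,st)
    for r in eyes.regions_of(n,label):
        m=r['pixels']; P=W[m]; P=P[~np.isnan(P[:,0])]
        Q=P[(P[:,2]>zlo)&(P[:,2]<zhi)]
        if len(Q)<20: continue
        rc=cv2.minAreaRect((Q[:,:2]*1000).astype(np.float32)); a=rc[2] if rc[1][0]>rc[1][1] else rc[2]+90
        if a>90: a-=180
        print(label,round(r['conf'],2),len(Q),'z med',round(np.median(Q[:,2]),4),'c',np.round(rc[0],1),'size',np.round(rc[1],1),'long yaw',round(a,1),'rgb',np.median(im[m],0),'px',np.argwhere(m).mean(0).round()[::-1])
    return im,W,st
E
python3 -c "
from h import *
go([.43,-.327,.1],-20.5);rects('wrist','case_0',.005,.02,'w1.png')"
```

```text
t 4.7 tcp [ 0.3455 -0.2793  0.2005] yaw -17.43 w 0.0880 F [-0.4  0.3 -0.1]
 shift cm in cur axes [ 9.47 10.08 -1.96]  in target axes [ 9.58 10.05 -1.51] rotvec [0.006 0.054 0.003]
case_0 0.97 639 z med 0.0112 c [451.3 297.9] size [56.5 98.6] long yaw -32.9 rgb [169. 167. 172.] px [633. 152.]
case_0 0.8 2563 z med 0.0116 c [398.7 -51.4] size [99.9 56.2] long yaw 43.1 rgb [184. 103. 220.] px [491. 167.]
case_0 0.73 672 z med 0.0115 c [604.2 257.2] size [103.1  54.9] long yaw 52.1 rgb [ 67. 207. 111.] px [620. 230.]
case_0 0.68 2765 z med 0.0117 c [ 454.6 -337.3] size [56.7 98.9] long yaw -18.1 rgb [171. 169. 173.] px [298. 266.]
case_0 0.59 1579 z med 0.0115 c [446.5  86.7] size [101.3  56. ] long yaw 22.6 rgb [172. 170. 174.] px [565. 174.]
```

View pics/w1.png

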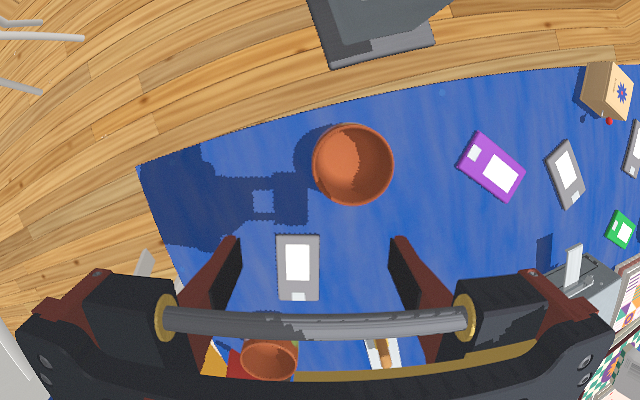

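```bash
python3 -c "
from h import *
go([.428,-.329,.06],-18.1)"
```

```text
t 4.8 tcp [ 0.3427 -0.2842  0.2003] yaw -17.68 w 0.0878 F [-0.1 -0.6 -0. ]
 shift cm in cur axes [ 9.46 14.06 -1.57]  in target axes [ 9.5  14.03 -1.61] rotvec [0.008 0.007 0.001]
```

>>> send_rows(series=[[1,1.6,2.3,-0.3,0,0,0],[1,1.6,2.3,-0.3,0,0,0],[1,1.6,2.3,-0.3,0,0,0],[1,1.6,2.3,-0.3,0,0,0],[1,1.6,2.3,-0.3,0,0,0],[1,1.5,2.3,-0.1,0,0,0],[1,0,0,0,0,0,0],[1,0,0,0,0,0,0]])

```text
time_s: 5.48
tool_pos: [0.4246, -0.3478, 0.0562]
tcp_rot: [-0.691, 0.704, -0.116, 0.114]
force: [-0.6, 0.0, 1.0]
width: 0.0878
```

```bash
python3 -c "
from h import *
rects('wrist','case_0',.005,.02,'w2.png');go([.428,-.329,.002],-18.1)"
```

```text
case_0 0.71 3616 z med 0.0114 c [399.5 -51.7] size [101.1  56.2] long yaw 43.5 rgb [196. 109. 233.] px [602.  97.]
case_0 0.6 8454 z med 0.0116 c [ 455.5 -337.4] size [ 57.  100.6] long yaw -18.2 rgb [187. 185. 190.] px [340. 248.]
t 5.6 tcp [ 0.4244 -0.3477  0.0574] yaw -18.73 w 0.0879 F [-0.3 -0.1 -0.2]
 shift cm in cur axes [-0.27  5.5   1.99]  in target axes [-0.24  5.54  1.89] rotvec [ 0.019 -0.011  0.002]
```

View pics/w2.png

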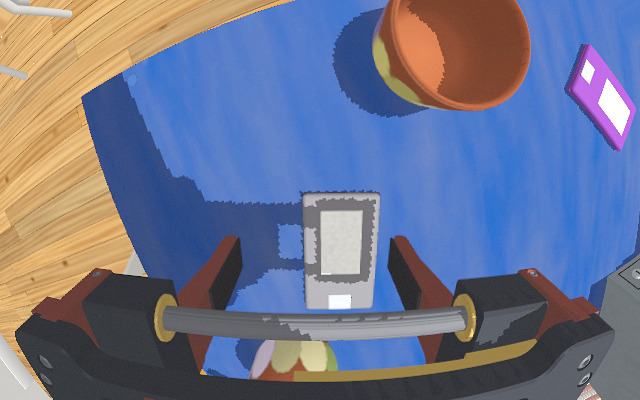

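>>> send_rows(series=[[1,-0.1,0.8,0.7,0.01,0,0],[1,-0.1,0.8,0.7,0.01,0,0],[1,0,0.8,0.5,0,0,0],[1,0,0.6,0,0,0,0],[1,0,0,0,0,0,0],[1,0,0,0,0,0,0]])

```text
time_s: 6.08
tool_pos: [0.4279, -0.3291, 0.0291]
tcp_rot: [-0.697, 0.698, -0.113, 0.118]
force: [-0.1, 0.8, 0.5]
width: 0.0881
```

```bash
python3 -c "
from h import *
go([.428,-.329,.003],-18.1)"
```

```text
t 6.1 tcp [ 0.4279 -0.3291  0.0291] yaw -18.85 w 0.0881 F [-0.1  0.8  0.5]
 shift cm in cur axes [-0.01  2.61  0.02]  in target axes [0.01 2.61 0.01] rotvec [ 0.001 -0.013  0.007]
```

>>> send_rows(series=[[1,0,0.8,0,0,-0.01,0],[1,0,0.8,0,0,0,0],[1,0,0.6,0,0,0,0],[1,0,0.3,0,0,0,0],[1,0,0,0,0,0,0]])

```text
time_s: 6.5
tool_pos: [0.4283, -0.3296, 0.0018]
tcp_rot: [-0.697, 0.699, -0.109, 0.114]
force: [-0.0, -0.7, -1.1]
width: 0.0877
```

```bash
python3 -c "
from h import *
go([.428,-.329,.003],-18.1)"
```

```text
t 6.5 tcp [ 0.4283 -0.3296  0.0018] yaw -18.20 w 0.0877 F [-0.  -0.7 -1.1]
 shift cm in cur axes [-0.05 -0.12  0.05]  in target axes [-0.05 -0.12  0.05] rotvec [ 0.002 -0.002  0.008]
```

>>> send_rows(series=[[-1,0,-0.1,0,0,0,0],[-1,0,0,0,0,0,0],[-1,0,0,0,0,0,0],[-1,0,0,0,0,0,0],[-1,0,0,0,0,0,0],[-1,0,0,0,0,0,0],[-1,0,0,0,0,0,0],[-1,0,-0.5,0,0,0,0],[-1,0,-1,0,0,0,0],[-1,0,-2,0,0,0,0],[-1,0,-2,0,0,0,0],[-1,0,-2,0,0,0,0],[-1,0,-2,0,0,0,0],[-1,0,-1,0,0,0,0],[-1,0,0,0,0,0,0]], newtons=30)

```text
time_s: 7.75
tool_pos: [0.4272, -0.328, 0.1164]
tcp_rot: [-0.698, 0.699, -0.109, 0.113]
force: [0.1, 0.1, -0.3]
width: 0.0559
```

```bash
python3 -c "
from h import *
go([.45,.06,.12],0);rects('wrist','case_0',-.1,.3,'w3.png')"
```

```text
t 7.8 tcp [ 0.4272 -0.328   0.1164] yaw -18.11 w 0.0559 F [ 0.1  0.1 -0.3]
 shift cm in cur axes [-9.89 -0.46 37.59]  in target axes [ 2.28 -0.36 38.8 ] rotvec [ 0.002 -0.316  0.006]
case_0 0.85 9896 z med 0.125 c [ 512. -354.] size [ 94.8 236.7] long yaw -15.3 rgb [119. 118. 124.] px [315. 275.]
case_0 0.84 3516 z med 0.0114 c [400.7 -45.4] size [111.4  63.4] long yaw 43.3 rgb [198. 112. 234.] px [549.  97.]
```

View pics/w3.png

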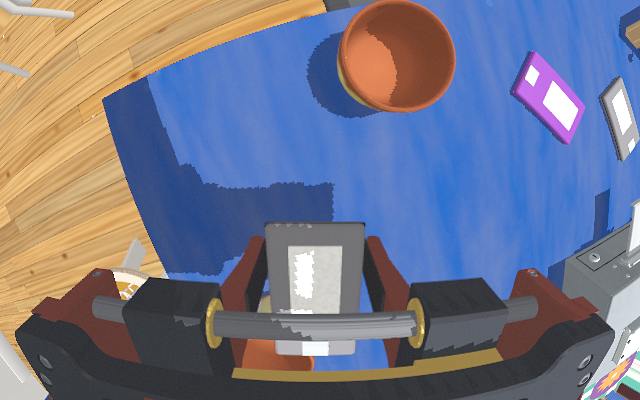

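>>> send_rows(series=[[-1,0,-0.2,0,0,-0.105,0],[-1,0,-0.2,0,0,-0.105,0],[-1,0,0,0,0,-0.106,0],[-1,0,0,2,0,0,0],[-1,0.2,0,3,0,0,0],[-1,0.2,0,3,0,0,0],[-1,0.2,0,3,0,0,0],[-1,0.2,0,3,0,0,0],[-1,0.2,0,3,0,0,0],[-1,0.2,0,3,0,0,0],[-1,0.2,0,3,0,0,0],[-1,0.2,0,3,0,0,0],[-1,0.2,0,3,0,0,0],[-1,0.2,0,3,0,0,0],[-1,0.2,0,3,0,0,0],[-1,0.1,0,2,0,0,0],[-1,0,0,0,0,0,0],[-1,0,0,0,0,0,0]])

```text
time_s: 9.35
tool_pos: [0.4303, 0.0602, 0.0994]
tcp_rot: [0.712, -0.702, 0.005, 0.013]
force: [-0.1, -0.4, -0.2]
width: 0.0559
```

```bash
python3 -c "
from h import *
go([.45,.06,.12],0)
im,W,st=rects('wrist','case_0',-.1,.3,'w4.png')
for l in ['slot_mouth','sill_end','holder_mouth']: print(l,[(np.round(x['point'],4),round(x['conf'],2)) for x in eyes.mark_of('wrist',l)])
np.save('W4.npy',W)
im,W,st=rects('side','case_0',-.1,.3,'s4.png')
"
```

```text
t 9.3 tcp [0.4303 0.0602 0.0994] yaw 0.69 w 0.0559 F [-0.1 -0.4 -0.2]
 shift cm in cur axes [ 1.91 -2.11 -0.01]  in target axes [ 1.97 -2.06 -0.02] rotvec [-0.015  0.012 -0.025]
case_0 0.86 10087 z med 0.1076 c [477.6  63.5] size [149.5  94.5] long yaw 1.0 rgb [148. 147. 157.] px [314. 276.]
case_0 0.81 3416 z med 0.0116 c [432.6  82. ] size [70.8 57.4] long yaw 21.2 rgb [183. 181. 185.] px [336. 198.]
case_0 0.78 6423 z med 0.0116 c [400.  -52.6] size [104.4  61.7] long yaw 43.1 rgb [180.  98. 192.] px [190. 173.]
case_0 0.62 3274 z med 0.0115 c [454.2 303.6] size [66.6 99.1] long yaw -32.0 rgb [177. 175. 179.] px [530. 225.]
slot_mouth []
sill_end [(array([0.5438, 0.0604, 0.0596]), 0.71)]
holder_mouth []
case_0 0.8 580 z med 0.01 c [445.8  86.5] size [100.3  59.2] long yaw 22.6 rgb [132. 133. 143.] px [348. 259.]
case_0 0.61 933 z med 0.01 c [455.  296.3] size [ 61.4 110.9] long yaw -32.5 rgb [133. 133. 142.] px [318. 318.]
case_0 0.61 483 z med 0.0099 c [411.5 -14.3] size [176.   79.5] long yaw 65.4 rgb [122.  71. 144.] px [378. 233.]
case_0 0.57 415 z med 0.1057 c [443.4  48. ] size [155.  117.4] long yaw 50.4 rgb [128.  130.5 139. ] px [344. 222.]
case_0 0.56 751 z med 0.0099 c [608.7 255.1] size [103.8  69. ] long yaw 51.7 rgb [ 58. 179.  92.] px [264. 290.]
```

View pics/w4.png

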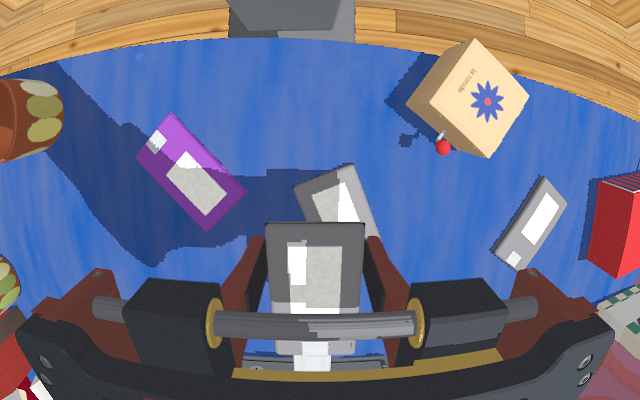

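View pics/s4.png

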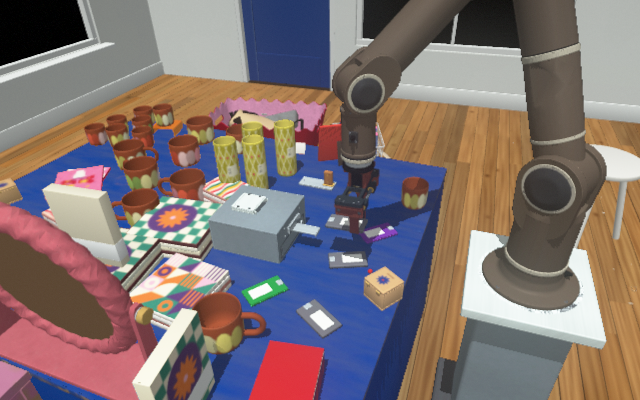

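```bash
cat > safe.py <<'E'
from h import *
for n in ['side','scene']:
    im,d,st=snap(n); W=cloud(n,d)
    P=W.reshape(-1,3); P=P[~np.isnan(P[:,0])]
    box=(P[:,0]>.5)&(P[:,0]<.85)&(P[:,1]>-.07)&(P[:,1]<.18)
    P=P[box]
    L=P[abs(P[:,2]-np.median(P[(P[:,2]>.09)&(P[:,2]<.108)][:,2]))<.004]
    print(n,'lid z',np.median(L[:,2]))
    F=P[(P[:,2]>.02)&(P[:,2]<.05)]
    def fit(Q,ax):
        o=1-ax
        m=np.median(Q[:,ax]); Q=Q[abs(Q[:,ax]-m)<.008]
        for _ in range(4):
            c=np.polyfit(Q[:,o],Q[:,ax],1); r=abs(Q[:,ax]-np.polyval(c,Q[:,o])); Q=Q[r<max(.001,2.5*r.std())]
        return c,len(Q),r.std()
    c,k,s=fit(F[(F[:,1]>.14)],1); print(' side face y=%.4f at x=.714 yaw %.2f'%(np.polyval(c,.714),np.degrees(np.arctan(c[0]))),k,s)
    c,k,s=fit(F[(abs(F[:,0]-.614)<.012)&(F[:,1]<.145)&(F[:,1]>-.025)],0); print(' front face x=%.4f at y=.06 yaw %.2f'%(np.polyval(c,.06),-np.degrees(np.arctan(c[0]))),k,s)
    S=P[(P[:,2]>.055)&(P[:,2]<.066)&(P[:,0]<.6)&(P[:,0]>.53)]
    if len(S)>30:
        print(' sill',len(S),S[:,2].mean(),S[:,0].min(),S[:,1].min(),S[:,1].max(), cv2.minAreaRect((S[:,:2]*1000).astype(np.float32)))
    H=P[(P[:,2]>.112)&(P[:,2]<.122)]
    if len(H)>30: print(' holder',cv2.minAreaRect((H[:,:2]*1000).astype(np.float32)))
E
python3 safe.py; python3 -c "
import numpy as np
W=np.load('W4.npy'); 
P=W[235:340:15,315]; print(P.round(4)); P=W[260,275:360:14]; print(P.round(4))"
```

```text
side lid z 0.10006375321536665
 side face y=0.1539 at x=.714 yaw -0.05 298 0.00038129674176356966
 front face x=0.6145 at y=.06 yaw -0.14 126 0.0002480865362024642
 sill 191 0.05980756200173592 0.5386502599232635 0.04269095329011485 0.07886648213267888 ((569.1251831054688, 60.36152648925781), (36.08388900756836, 60.70244216918945), 88.98577880859375)
 holder ((737.6497802734375, 61.04569625854492), (74.00856018066406, 73.64839172363281), 1.9112513065338135)
scene lid z 0.09820828931991532
 side face y=0.1571 at x=.714 yaw 0.07 178 0.0003721118409230048
 front face x=0.6153 at y=.06 yaw -0.03 106 0.0003925301381818369
 sill 113 0.05806445432506445 0.5387544627079803 0.04593549220585813 0.08062711163943959 ((568.5581665039062, 63.497989654541016), (59.485496520996094, 34.78549575805664), 0.5203748941421509)
 holder ((734.9627075195312, 63.0459098815918), (69.30901336669922, 71.44490814208984), 86.90459442138672)
[[0.4155 0.0615 0.1067]
 [0.4242 0.0616 0.1078]
 [0.4331 0.0617 0.1088]
 [0.4434 0.0618 0.1082]
 [0.455  0.062  0.1066]
 [0.4664 0.0621 0.1066]
 [0.4048 0.0599 0.1978]]
[[0.4309 0.0389 0.1075]
 [0.4304 0.047  0.1081]
 [0.4307 0.0549 0.1074]
 [0.4304 0.0628 0.1078]
 [0.4297 0.0706 0.1093]
 [0.4301 0.0787 0.1084]
 [0.4301 0.0867 0.1087]]
```

>>> send_rows(series=[[-1,0.5,0.8,0,-0.015,0.012,-0.025],[-1,0.5,0.8,0,0,0,0],[-1,0.3,0.8,0,0,0,0],[-1,0.2,0.5,0,0,0,0],[-1,0,0,0,0,0,0],[-1,0,0,0,0,0,0]])

```text
time_s: 10.3
tool_pos: [0.4478, 0.0568, 0.0692]
tcp_rot: [-0.707, 0.707, -0.002, 0.003]
force: [0.6, 0.6, -0.6]
width: 0.0556
```

```bash
python3 -c "
from h import *
go([.535,.0605,.065],0)"
```

```text
t 10.3 tcp [0.4478 0.0568 0.0692] yaw -0.41 w 0.0556 F [ 0.6  0.6 -0.6]
 shift cm in cur axes [8.71 0.43 0.44]  in target axes [8.72 0.42 0.37] rotvec [ 0.001 -0.007  0.001]
```

>>> send_rows(series=[[-1,0.5,0.1,0.2,0,-0.007,0],[-1,1,0.1,0.2,0,0,0],[-1,1.2,0,0,0,0,0],[-1,1.2,0,0,0,0,0],[-1,1.2,0,0,0,0,0],[-1,1.2,0,0,0,0,0],[-1,1,0,0,0,0,0],[-1,0.3,0,0,0,0,0],[-1,0,0,0,0,0,0]])

```text
time_s: 11.05
tool_pos: [0.4844, 0.0603, 0.0537]
tcp_rot: [-0.7, 0.713, -0.027, -0.033]
force: [1.0, -0.6, -0.0]
width: 0.0555
```

```bash
python3 -c "
from h import *
im,W,st=rects('wrist','case_0',-.1,.3,'w5.png')
snap('side','s5.png')
im,d,_=snap('scene')
cv2.imwrite('pics/sc5.png',cv2.resize(im[150:270,220:380],None,fx=4,fy=4)[:,:,::-1])
go([.535,.0605,.064],0)"
```

```text
case_0 0.94 13083 z med 0.0637 c [479.4  62. ] size [81.5 56.3] long yaw 0.4 rgb [162. 159. 164.] px [315. 244.]
case_0 0.77 4442 z med 0.0114 c [451.6 306.4] size [ 68.9 107.3] long yaw -31.9 rgb [159. 156. 161.] px [571. 193.]
case_0 0.71 7652 z med 0.0116 c [448.3  89.1] size [103.7  58.3] long yaw 22.6 rgb [169. 167. 171.] px [355. 163.]
case_0 0.63 8427 z med 0.0116 c [399.  -53.2] size [106.1  61.1] long yaw 43.3 rgb [167.  88. 203.] px [173. 119.]
case_0 0.25 8908 z med 0.0574 c [337.3 212.4] size [ 75.5 146.3] long yaw -87.6 rgb [191. 131. 161.] px [495.  39.]
t 11.2 tcp [0.4847 0.0602 0.0543] yaw 0.42 w 0.0554 F [-2.3  0.4 -3.2]
 shift cm in cur axes [ 4.93 -1.39 -0.03]  in target axes [ 5.03 -0.97  0.03] rotvec [ 0.017  0.008 -0.084]
```

View pics/w5.png

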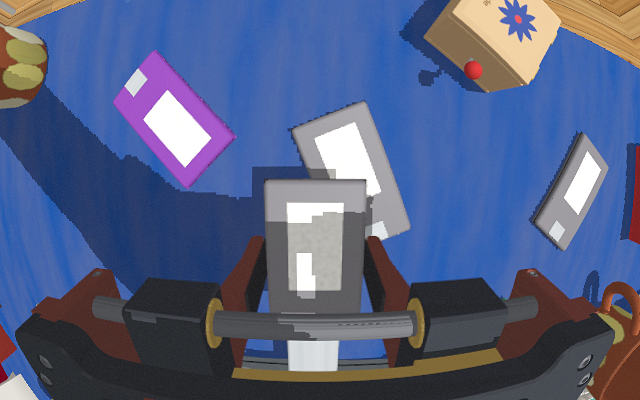

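View pics/sc5.png

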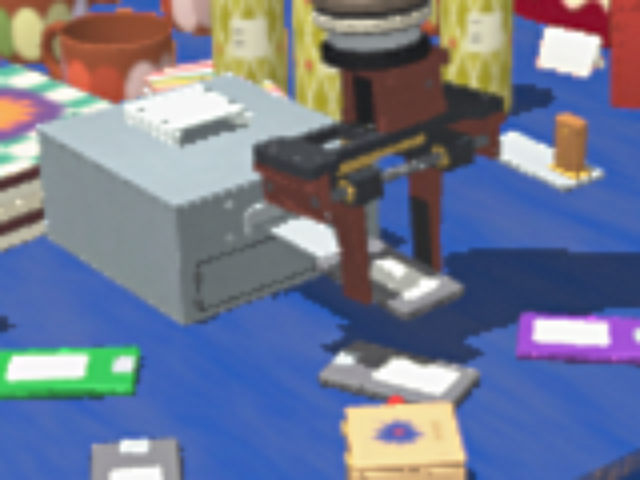

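>>> send_rows(series=[[-1,-0.8,0,0,0,0,-0.03],[-1,-0.8,-0.4,0,0,0,-0.03],[-1,0,-0.6,0,0,0,-0.02],[-1,0,-0.4,0,0,0,0],[-1,0,0,0,0,0,0],[-1,0,0,0,0,0,0]])

```text
time_s: 11.75
tool_pos: [0.4747, 0.0604, 0.073]
tcp_rot: [-0.701, 0.713, 0.006, 0.001]
force: [-0.6, -0.6, -1.0]
width: 0.0556
```

```bash
cat >> h.py <<'E'
def held(fn):
    im,d,st=snap('wrist',fn);W=cloud('wrist',d,st)
    for r in eyes.regions_of('wrist','case_0'):
        m=r['pixels'];P=W[m];P=P[~np.isnan(P[:,0])]
        if np.median(P[:,2])<.03: continue
        k=P[abs(P[:,2]-np.median(P[:,2]))<.012]; k=k[abs(k[:,1]-st['tool_pos'][1])<.04]
        c=np.polyfit(k[:,0],k[:,2],1); cy=np.polyfit(k[:,1],k[:,2],1)
        print('held tail x-tcp %.4f (raw), z at tcp %.4f (tcp z %.4f) pitch slope %.3f roll %.3f y mid %.4f'%(np.percentile(k[:,0],1)-st['tool_pos'][0],np.polyval(c,st['tool_pos'][0]),st['tool_pos'][2],c[0],cy[0],(np.percentile(k[:,1],1)+np.percentile(k[:,1],99))/2))
E
python3 -c "
from h import *
held('w6.png')
go([.48,.0605,.066],0)"
```

```text
held tail x-tcp -0.0453 (raw), z at tcp 0.0833 (tcp z 0.0730) pitch slope 0.126 roll -0.014 y mid 0.0619
t 11.8 tcp [0.4746 0.0605 0.0726] yaw 0.41 w 0.0557 F [ 0.6 -0.1 -0.8]
 shift cm in cur axes [0.53 0.67 0.01]  in target axes [0.54 0.66 0.  ] rotvec [0.016 0.007 0.009]
```

View pics/w6.png

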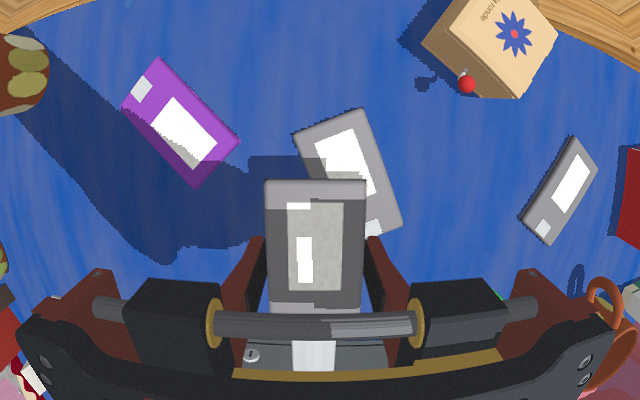

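>>> send_rows(series=[[-1,0.6,-0.1,0,0.005,0.007,0],[-1,0.9,-0.15,0,0.005,0,-0.005],[-1,0.9,-0.15,0,0,0,-0.005],[-1,0.9,-0.1,0,0,0,-0.005],[-1,0.5,0,0,0,0,0],[-1,0,0,0,0,0,0]])

```text
time_s: 12.35
tool_pos: [0.5185, 0.0603, 0.0779]
tcp_rot: [-0.706, 0.708, 0.008, 0.01]
force: [-0.3, -0.4, -0.9]
width: 0.0556
```

```bash
python3 -c "
from h import *
go([.546,.0605,.075],0)"
```

```text
t 12.3 tcp [0.5185 0.0603 0.0779] yaw -0.13 w 0.0556 F [-0.3 -0.4 -0.9]
 shift cm in cur axes [2.75 0.36 0.03]  in target axes [2.75 0.29 0.02] rotvec [ 0.003 -0.002  0.025]
```

>>> send_rows(series=[[-1,0.7,0,0,0,0,0.01],[-1,0.8,0,0,0,0,0.01],[-1,0.8,0.1,0,0,0,0],[-1,0.3,0.2,0,0,0,0],[-1,0,0.2,0,0,0,0],[-1,0,0,0,0,0,0]])

```text
time_s: 12.85
tool_pos: [0.5454, 0.0606, 0.0716]
tcp_rot: [-0.706, 0.708, 0.0, 0.001]
force: [-0.3, 0.0, -0.4]
width: 0.0556
```

```bash
python3 -c "
from h import *
held('w7.png')
im,d,_=snap('scene')
cv2.imwrite('pics/sc7.png',cv2.resize(im[150:270,220:380],None,fx=4,fy=4)[:,:,::-1])
go([.546,.0605,.065],0)"
```

```text
t 13.0 tcp [0.5454 0.0606 0.0721] yaw -0.10 w 0.0559 F [ 0.3  0.6 -1. ]
 shift cm in cur axes [ 0.06  0.71 -0.  ]  in target axes [ 0.06  0.71 -0.01] rotvec [ 0.003 -0.002  0.003]
```

View pics/sc7.png

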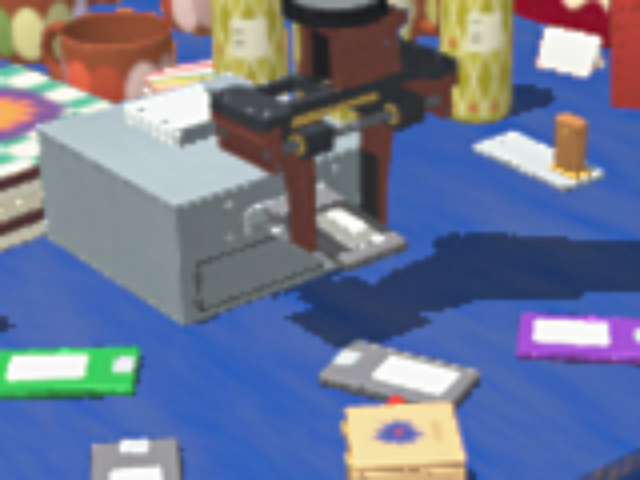

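>>> send_rows(series=[[-1,0,0.3,0,0,0,0],[-1,0,0.3,0,0,0,0],[-1,0,0.3,0,0,0,0],[-1,0,0,0,0,0,0]], newtons=10)

```text
time_s: 13.33
tool_pos: [0.5447, 0.0604, 0.0627]
tcp_rot: [-0.706, 0.708, 0.001, 0.002]
force: [0.1, 0.1, -1.4]
width: 0.0559
```

```bash
python3 -c "
from h import *
held('w8.png')
go([.546,.0605,.063],0)"
```

```text
held tail x-tcp -0.0453 (raw), z at tcp 0.0730 (tcp z 0.0627) pitch slope 0.119 roll -0.003 y mid 0.0618
t 13.4 tcp [0.5449 0.0605 0.0631] yaw -0.08 w 0.0558 F [-0.6 -0.4 -1.3]
 shift cm in cur axes [0.11 0.01 0.  ]  in target axes [0.11 0.01 0.  ] rotvec [ 0.004 -0.001  0.004]
```

View pics/w8.png

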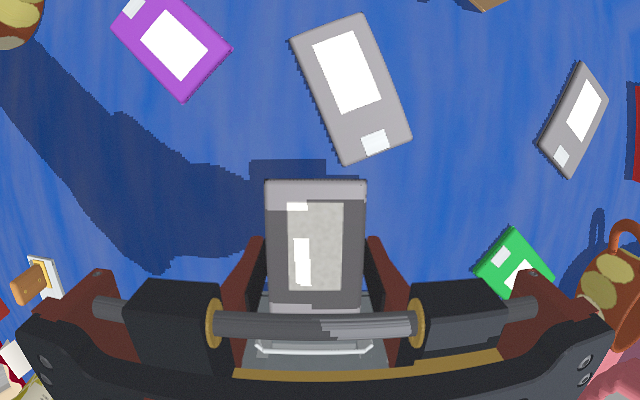

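>>> send_rows(series=[[-1,0.5,-0.05,0,0,0,0],[-1,0.4,0,0,0,0,0],[-1,0,0.1,0,0,0,0],[-1,0,0,0,0,0,0],[0.4,0,0,0,0,0,0],[0.4,0,0,0,0,0,0],[0.4,0,0,0,0,0,0],[0.4,0,0,0,0,0,0]])

```text
time_s: 14.1
tool_pos: [0.5556, 0.0607, 0.0633]
tcp_rot: [-0.706, 0.708, 0.001, 0.002]
force: [-0.1, 0.5, 0.4]
width: 0.0614
```

```bash
python3 -c "
from h import *
held('w9.png')
go([.546,.0605,.063],0)"
```

```text
held tail x-tcp -0.0464 (raw), z at tcp 0.0716 (tcp z 0.0633) pitch slope 0.009 roll -0.001 y mid 0.0619
t 14.2 tcp [0.5555 0.0607 0.0633] yaw -0.08 w 0.0615 F [-0.2  0.7  0.8]
 shift cm in cur axes [-0.95  0.02 -0.02]  in target axes [-0.95  0.03 -0.02] rotvec [ 0.003 -0.001  0.004]
```

View pics/w9.png

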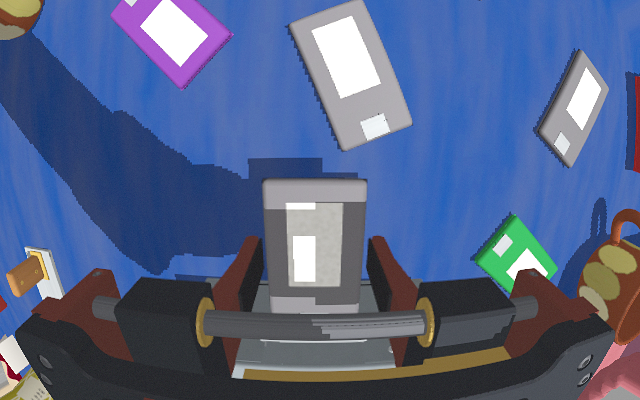

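>>> send_rows(series=[[0.5,-0.5,0.1,0,0,0,0],[0.5,-0.6,0.1,0,0,0,0],[0.5,-0.6,0,0,0,0,0],[0.5,-0.5,0,0,0,0,0],[0.5,0,0,0,0,0,0],[0.5,0,0,0,0,0,0]])

```text
time_s: 14.7
tool_pos: [0.5302, 0.0606, 0.0609]
tcp_rot: [-0.706, 0.708, 0.001, 0.002]
force: [-0.1, -0.3, 0.6]
width: 0.0657
```

```bash
python3 -c "
from h import *
held('w10.png')
go([.53,.0605,.061],0)"
```

```text
held tail x-tcp -0.0212 (raw), z at tcp 0.0714 (tcp z 0.0609) pitch slope 0.010 roll -0.001 y mid 0.0618
t 14.8 tcp [0.5306 0.0607 0.0609] yaw -0.07 w 0.0656 F [ 0.2 -0.4 -0.1]
 shift cm in cur axes [-0.06 -0.01 -0.02]  in target axes [-0.06 -0.01 -0.02] rotvec [ 0.004 -0.001  0.004]
```

>>> send_rows(series=[[-1,0,0,0,0,0,0],[-1,0,0,0,0,0,0],[-1,0,0,0,0,0,0],[-1,0,0,0,0,0,0],[-1,0.3,-0.05,0,0,0,0],[-1,0.5,-0.02,0,0,0,0],[-1,0.5,0,0,0,0,0],[-1,0.5,0,0,0,0,0],[-1,0.5,0,0,0,0,0],[-1,0,0,0,0,0,0]], newtons=30)

```text
time_s: 15.63
tool_pos: [0.5572, 0.0604, 0.0615]
tcp_rot: [-0.706, 0.708, 0.001, 0.002]
force: [0.4, 0.4, -0.4]
width: 0.0556
```

```bash
python3 -c "
from h import *
held('w11.png')
go([.59,.0605,.0615],0)"
```

```text
held tail x-tcp -0.0219 (raw), z at tcp 0.0719 (tcp z 0.0615) pitch slope 0.023 roll -0.001 y mid 0.0618
t 15.7 tcp [0.5561 0.0605 0.0614] yaw -0.11 w 0.0559 F [-0.1 -0.4 -0.6]
 shift cm in cur axes [ 3.39 -0.    0.  ]  in target axes [ 3.39 -0.01 -0.  ] rotvec [ 0.003 -0.002  0.004]
```

>>> send_rows(series=[[-1,0.5,0,0,0,0,0],[-1,0.6,0,0,0,0,0],[-1,0.6,0,0,0,0,0],[-1,0.6,0,0,0,0,0],[-1,0.5,0,0,0,0,0],[-1,0,0,0,0,0,0]])

```text
time_s: 16.23
tool_pos: [0.5842, 0.0605, 0.0611]
tcp_rot: [-0.705, 0.709, -0.001, -0.0]
force: [1.3, -1.0, 1.3]
width: 0.0556
```

```bash
python3 -c "
from h import *
held('w12.png')
im,d,_=snap('scene')
cv2.imwrite('pics/sc12.png',cv2.resize(im[150:270,220:380],None,fx=4,fy=4)[:,:,::-1])
go([.592,.0605,.0615],0)"
```

```text
held tail x-tcp -0.0219 (raw), z at tcp 0.0714 (tcp z 0.0611) pitch slope 0.036 roll -0.000 y mid 0.0618
t 16.4 tcp [0.5842 0.0605 0.0612] yaw -0.06 w 0.0556 F [ 1.2  0.4 -0.1]
 shift cm in cur axes [ 0.78 -0.03  0.  ]  in target axes [ 0.78 -0.03  0.  ] rotvec [ 0.004 -0.001  0.   ]
```

View pics/sc12.png

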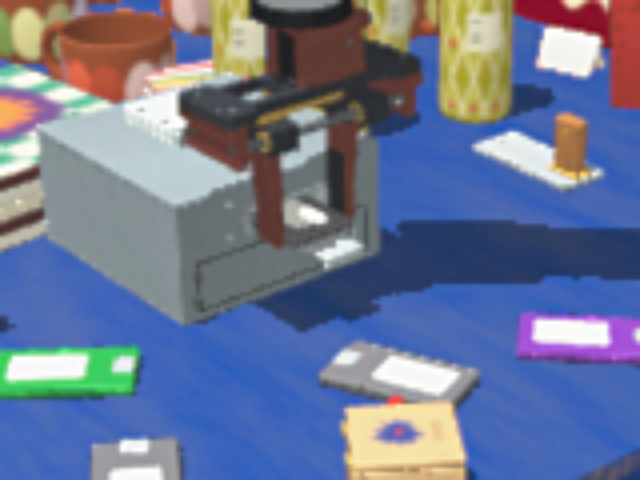

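View pics/w12.png

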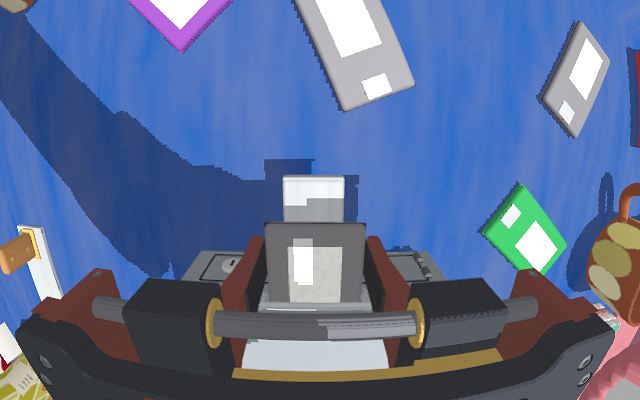

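>>> send_rows(series=[[-1,0.4,0,0,0,0,0],[-1,0.3,0,0,0,0,0],[-1,0,0,0,0,0,0],[1,0,0,0,0,0,0],[1,0,0,0,0,0,0],[1,0,0,0,0,0,0],[1,0,0,0,0,0,0],[1,0,0,0,0,0,0],[1,0,-1,0,0,0,0],[1,0,-2,0,0,0,0],[1,-1,-2,0,0,0,0],[1,-3,-2,0,0,0,0],[1,-3,-1,0,0,0,0],[1,-3,0,0,0,0,0],[1,-2,0,0,0,0,0],[1,0,0,0,0,0,0],[1,0,0,0,0,0,0]])

```text
time_s: 17.8
tool_pos: [0.4681, 0.0618, 0.1491]
tcp_rot: [-0.705, 0.709, 0.002, 0.002]
force: [-0.8, -0.1, 0.4]
width: 0.0877
```

```bash
python3 -c "
from h import *
rects('wrist','case_0',-.1,.3,'w13.png')
im,d,_=snap('scene')
cv2.imwrite('pics/sc13.png',cv2.resize(im[150:270,220:380],None,fx=4,fy=4)[:,:,::-1])
go([.592,.0605,.0615],0)"
```

```text
case_0 0.96 584 z med 0.0114 c [520.4 175.2] size [213.4  40. ] long yaw 48.2 rgb [ 73. 213. 117.] px [457. 274.]
case_0 0.85 4855 z med 0.0117 c [399.2 -50.2] size [100.2  56.5] long yaw 43.1 rgb [186. 102. 223.] px [206. 125.]
case_0 0.79 520 z med 0.0704 c [571.7  61.5] size [ 8.  53.7] long yaw -89.2 rgb [144. 142. 146.] px [313. 309.]
case_0 0.68 3147 z med 0.0114 c [452.  303.9] size [ 63.7 103.9] long yaw -31.5 rgb [181. 179. 183.] px [516. 177.]
case_0 0.68 8391 z med 0.088 c [594.4  28.1] size [289.8 278.9] long yaw 11.3 rgb [125. 132. 139.] px [308. 342.]
t 17.9 tcp [0.4691 0.0622 0.1485] yaw -0.02 w 0.0880 F [-0.2 -0.3 -0.2]
 shift cm in cur axes [12.26  8.74 -0.12]  in target axes [12.29  8.7  -0.17] rotvec [ 0.005 -0.     0.004]
```

View pics/sc13.png

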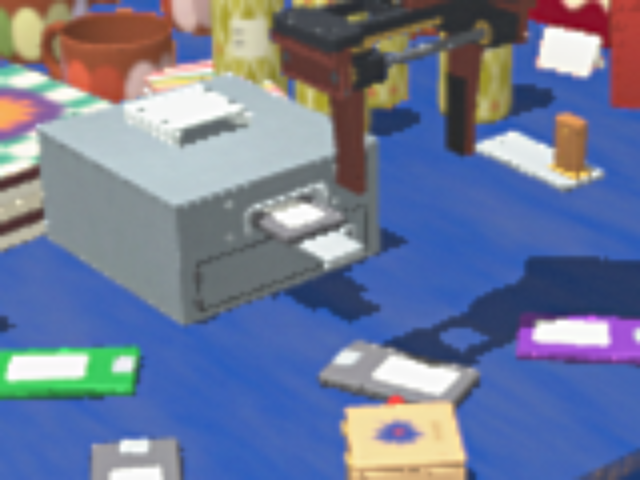

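View pics/w13.png

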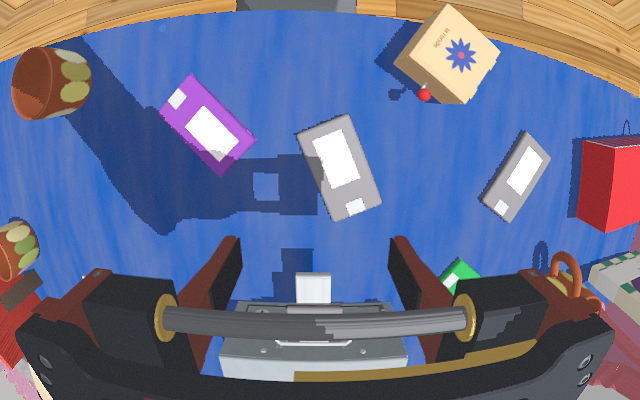

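```bash
python3 -c "
from h import *
im,d,st=snap('wrist'); W=cloud('wrist',d,st)
m=(im[:,:,0]>190)&(im[:,:,1]<60)&(im[:,:,2]<70); m[:, 540:]=False
P=W[m];print(len(P),np.nanmedian(P,0),np.nanmin(P,0),np.nanmax(P,0))
rects('wrist','case_0',.005,.02)
go([.4216,.0772,.06],22.6)"
```

```text
16 [0.37184121 0.15386637 0.05094128] [ 0.36597803 -0.73601603 -0.03171806] [0.9640232  0.1579854  0.05249869]
case_0 0.83 5371 z med 0.0116 c [447.   87.8] size [100.4  56.9] long yaw 22.7 rgb [186. 183. 188.] px [339. 167.]
case_0 0.77 602 z med 0.0114 c [578.5 241.4] size [41.8 41.2] long yaw 45.8 rgb [ 72. 213. 117.] px [457. 274.]
case_0 0.7 3111 z med 0.0115 c [451.5 300.3] size [ 57.9 100.4] long yaw -31.5 rgb [181. 179. 183.] px [516. 177.]
case_0 0.57 4867 z med 0.0116 c [399.3 -50. ] size [99.9 56.2] long yaw 43.1 rgb [186. 102. 223.] px [205. 125.]
t 18.1 tcp [0.4687 0.0623 0.1479] yaw -0.02 w 0.0877 F [ 0.6 -0.3  0.1]
 shift cm in cur axes [-4.73  8.77  1.53]  in target axes [-3.78  8.79  3.19] rotvec [ 0.005 -0.395  0.001]
```

>>> send_rows(series=[[1,0,0,0,0,-0.1,0],[1,0,0,0,0,-0.1,0],[1,0,0,0,0,-0.1,0],[1,0,0,0,0,-0.095,0],[1,0,0,0,0,0,0],[1,-0.8,1.5,0.7,0,0,0],[1,-0.8,1.8,0.7,0,0,0],[1,-0.8,1.8,0.7,0,0,0],[1,-0.8,1.8,0.7,0,0,0],[1,-0.5,1,0.4,0,0,0],[1,0,0,0,0,0,0],[1,0,0,0,0,0,0]])

```text
time_s: 19.1
tool_pos: [0.4256, 0.0798, 0.0637]
tcp_rot: [0.696, -0.692, -0.136, 0.136]
force: [-0.5, -0.6, 0.0]
width: 0.0878
```

```bash
python3 -c "
from h import *
go([.4216,.0772,.003],22.6);rects('wrist','case_0',.005,.02,'w14.png')"
```

```text
t 19.1 tcp [0.4256 0.0798 0.0637] yaw 22.20 w 0.0878 F [-0.5 -0.6  0. ]
 shift cm in cur axes [-0.48  6.07 -0.12]  in target axes [-0.47  6.07 -0.09] rotvec [-0.005 -0.007  0.001]
case_0 0.62 8375 z med 0.0116 c [399.3 -49.8] size [100.1  56.9] long yaw 43.3 rgb [118.  63. 147.] px [169. 127.]
case_0 0.6 8215 z med 0.0116 c [446.5  87.7] size [99.7 56.8] long yaw 22.7 rgb [181. 179. 183.] px [312. 239.]
```

View pics/w14.png

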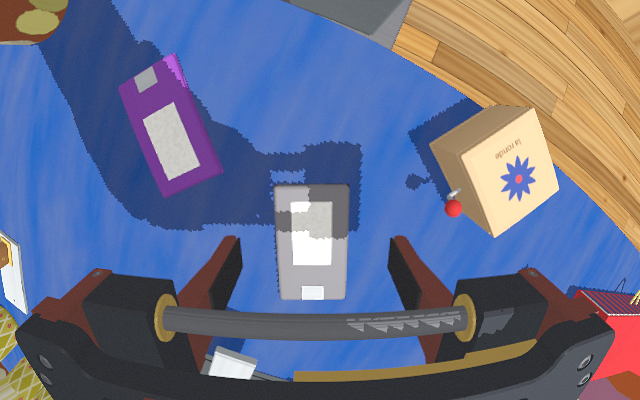

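>>> send_rows(series=[[1,-0.2,1,0,0,-0.007,0],[1,-0.2,1.2,0,0,0,0],[1,0,1.2,0,0,0,0],[1,0,1,0,0,0,0],[1,0,0.6,0,0,0,0],[1,0,0.3,0,0,0,0],[1,0,0,0,0,0,0]])

```text
time_s: 19.78
tool_pos: [0.4285, 0.0777, 0.0103]
tcp_rot: [0.695, -0.692, -0.14, 0.133]
force: [-0.2, -0.1, -0.7]
width: 0.0878
```

```bash
python3 -c "
from h import *
go([.4216,.0772,.003],22.6)"
```

```text
t 19.8 tcp [0.4285 0.0777 0.0103] yaw 22.25 w 0.0878 F [-0.2 -0.1 -0.7]
 shift cm in cur axes [-0.66  0.72  0.21]  in target axes [-0.66  0.73  0.22] rotvec [-0.002 -0.006  0.011]
```

>>> send_rows(series=[[1,-0.4,0.3,0.15,0,-0.006,0.01],[1,-0.3,0.3,0.05,0,0,0],[1,0,0.15,0,0,0,0],[1,0,0,0,0,0,0]])

```text
time_s: 20.12
tool_pos: [0.4216, 0.077, 0.003]
tcp_rot: [0.694, -0.693, -0.139, 0.138]
force: [0.3, -0.1, 0.1]
width: 0.0882
```

```bash
python3 -c "
from h import *
go([.4216,.0772,.003],22.6)"
```

```text
t 20.1 tcp [0.4216 0.077  0.003 ] yaw 22.60 w 0.0882 F [ 0.3 -0.1  0.1]
 shift cm in cur axes [ 0.01 -0.    0.02]  in target axes [ 0.01 -0.    0.02] rotvec [-0.002  0.     0.002]
```

>>> send_rows(series=[[-1,0,0,0,0,0,0],[-1,0,0,0,0,0,0],[-1,0,0,0,0,0,0],[-1,0,0,0,0,0,0],[-1,0,0,0,0,0,0],[-1,0,0,0,0,0,0],[-1,0,-0.5,0,0,0,0],[-1,0,-1,0,0,0,0],[-1,0,-1.5,0,0,0,0],[-1,0,-1.5,0,0,0,0],[-1,0,-1.5,0,0,0,0],[-1,0,-1,0,0,0,0],[-1,0,0,0,0,0,0],[-1,0,0,0,0,0.1,0],[-1,0,0,0,0,0.1,0],[-1,0,0,0,0,0.1,0],[-1,0,0,0,0,0.09,0],[-1,0,0,0,0,0,0],[-1,0,0,0,0,0,0]], newtons=35)

```text
time_s: 21.7
tool_pos: [0.4192, 0.076, 0.0765]
tcp_rot: [0.707, -0.707, 0.004, -0.003]
force: [0.5, -0.2, -2.0]
width: 0.0557
```

```bash
python3 -c "
from h import *
held('w15.png');go([.44,.0605,.072],0)"
```

```text
held tail x-tcp -0.0232 (raw), z at tcp 0.0842 (tcp z 0.0765) pitch slope 0.004 roll -0.001 y mid 0.0772
t 21.8 tcp [0.4192 0.0761 0.0766] yaw -0.56 w 0.0553 F [-0.2 -0.2 -1.1]
 shift cm in cur axes [ 2.09  0.45 -1.54]  in target axes [ 2.08  0.46 -1.56] rotvec [-0.001 -0.01  -0.002]
```

View pics/w15.png

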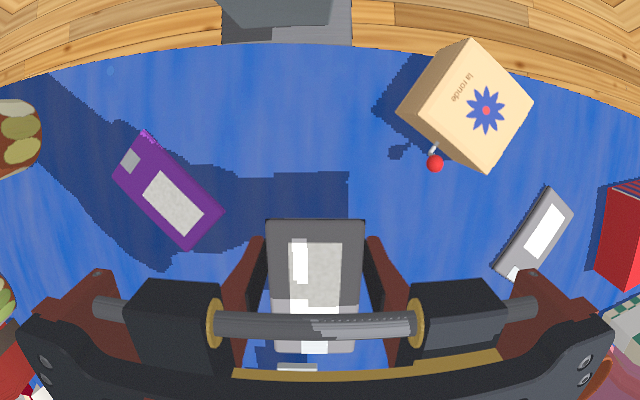

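>>> send_rows(series=[[-1,0.3,0,-0.4,0,-0.01,0],[-1,0.5,0.1,-0.4,0,0,0],[-1,0.5,0.1,-0.4,0,0,0],[-1,0.4,0.2,-0.2,0,0,0],[-1,0,0.2,0,0,0,0],[-1,0,0,0,0,0,0]])

```text
time_s: 22.3
tool_pos: [0.4385, 0.0598, 0.0693]
tcp_rot: [0.708, -0.706, -0.001, 0.003]
force: [0.2, -0.1, -1.0]
width: 0.0555
```

```bash
python3 -c "
from h import *
go([.48,.0605,.066],0)"
```

```text
t 22.3 tcp [0.4385 0.0598 0.0693] yaw 0.35 w 0.0555 F [ 0.2 -0.1 -1. ]
 shift cm in cur axes [4.16 0.32 0.04]  in target axes [4.15 0.33 0.07] rotvec [-0.002  0.006 -0.003]
```

>>> send_rows(series=[[-1,0.6,0,0,0,0,0],[-1,0.7,0,0,0,0,0],[-1,0.7,0,0,0,0,0],[-1,0.6,0,0,0,0,0],[-1,0.4,0,0,0,0,0],[-1,0,0,0,0,0,0]])

```text
time_s: 22.8
tool_pos: [0.4721, 0.0605, 0.069]
tcp_rot: [0.708, -0.706, -0.001, 0.003]
force: [0.5, 0.7, -1.5]
width: 0.0556
```

```bash
python3 -c "
from h import *
held('w16.png')
im,d,_=snap('scene')
cv2.imwrite('pics/sc16.png',cv2.resize(im[150:270,220:380],None,fx=4,fy=4)[:,:,::-1])
go([.485,.0605,.064],0)"
```

```text
held tail x-tcp -0.0231 (raw), z at tcp 0.0767 (tcp z 0.0690) pitch slope 0.003 roll 0.000 y mid 0.0618
held tail x-tcp 0.0961 (raw), z at tcp -0.0288 (tcp z 0.0690) pitch slope 0.993 roll -0.011 y mid 0.0619
t 22.9 tcp [0.4706 0.0603 0.0688] yaw 0.39 w 0.0556 F [-0.4  0.  -0.9]
 shift cm in cur axes [1.44 0.48 0.01]  in target axes [1.44 0.48 0.02] rotvec [-0.002  0.007 -0.004]
```

View pics/sc16.png

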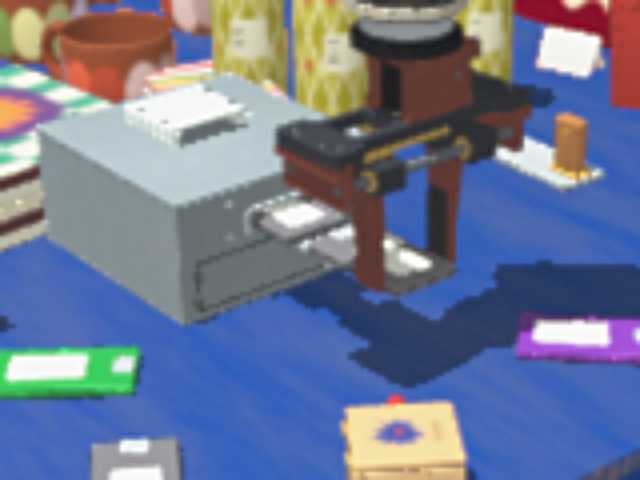

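>>> send_rows(series=[[-1,0.2,0.2,0,0,0.007,0],[-1,0.3,0.15,0,0,0,0],[-1,0.4,0,0,0,0,0],[-1,0.5,0,0,0,0,0],[-1,0.5,0,0,0,0,0],[-1,0.5,0,0,0,0,0],[-1,0,0,0,0,0,0]])

```text
time_s: 23.53
tool_pos: [0.4958, 0.06, 0.0647]
tcp_rot: [0.707, -0.707, 0.002, 0.002]
force: [-1.0, 0.4, -1.1]
width: 0.0554
```

```bash
python3 -c "
from h import *
held('w17.png')
go([.59,.0605,.065],0)"
```

```text
held tail x-tcp -0.0231 (raw), z at tcp 0.0724 (tcp z 0.0647) pitch slope 0.002 roll -0.002 y mid 0.0612
held tail x-tcp 0.0773 (raw), z at tcp 0.0673 (tcp z 0.0647) pitch slope 0.049 roll 0.001 y mid 0.0617
t 23.6 tcp [0.4951 0.06   0.0647] yaw -0.02 w 0.0555 F [-0.1  0.6 -1.3]
 shift cm in cur axes [ 9.49 -0.08  0.05]  in target axes [ 9.49 -0.03  0.05] rotvec [-0.001 -0.    -0.005]
```

View pics/w17.png

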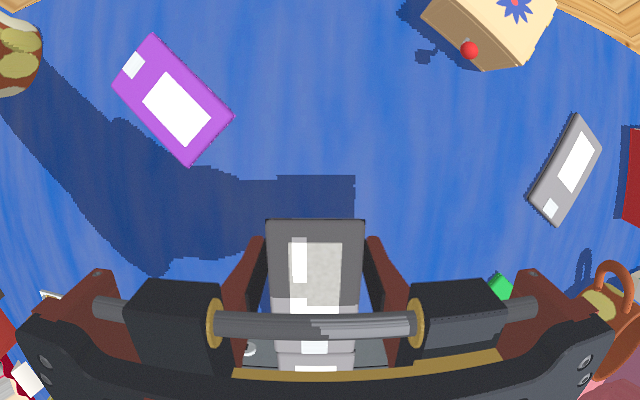

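>>> send_rows(series=[[-1,0.5,0,0,0,0,0],[-1,0.5,0,0,0,0,0],[-1,0.5,0,0,0,0,0],[-1,0.5,0,0,0,0,0],[-1,0.5,0,0,0,0,0],[-1,0.5,0,0,0,0,0],[-1,0,0,0,0,0,0]])

```text
time_s: 24.22
tool_pos: [0.5266, 0.0598, 0.0642]
tcp_rot: [-0.707, 0.707, -0.003, -0.003]
force: [0.8, -0.5, -0.1]
width: 0.056
```

```bash
python3 -c "
from h import *
held('w18.png')
im,d,_=snap('scene')
cv2.imwrite('pics/sc18.png',cv2.resize(im[150:270,220:380],None,fx=4,fy=4)[:,:,::-1])
go([.59,.0605,.0645],0)"
```

```text
held tail x-tcp 0.0765 (raw), z at tcp 0.0588 (tcp z 0.0642) pitch slope 0.168 roll -0.003 y mid 0.0617Traceback (most recent call last):
  File "<string>", line 3, in <module>
    held('w18.png')
    ~~~~^^^^^^^^^^^
  File "h.py", line 46, in held
    c=np.polyfit(k[:,0],k[:,2],1); cy=np.polyfit(k[:,1],k[:,2],1)
    raise TypeError("expected non-empty vector for x")
TypeError: expected non-empty vector for x
```

```bash
sed -i "s/        c=np.polyfit(k\[:,0\]/        if len(k)<50: continue\n&/" h.py; python3 -c "
from h import *
held('w18b.png')
im,d,_=snap('scene')
cv2.imwrite('pics/sc18.png',cv2.resize(im[150:270,220:380],None,fx=4,fy=4)[:,:,::-1])
go([.59,.0605,.0645],0)"
```

```text
held tail x-tcp -0.0230 (raw), z at tcp 0.0719 (tcp z 0.0643) pitch slope 0.006 roll -0.002 y mid 0.0612
held tail x-tcp 0.0770 (raw), z at tcp 0.0509 (tcp z 0.0643) pitch slope 0.275 roll -0.016 y mid 0.0622
t 24.5 tcp [0.5255 0.0598 0.0643] yaw 0.03 w 0.0557 F [ 1.8 -0.3 -0.7]
 shift cm in cur axes [ 6.45 -0.08  0.06]  in target axes [ 6.45 -0.02  0.07] rotvec [ 0.001  0.001 -0.008]
```

View pics/w18b.png

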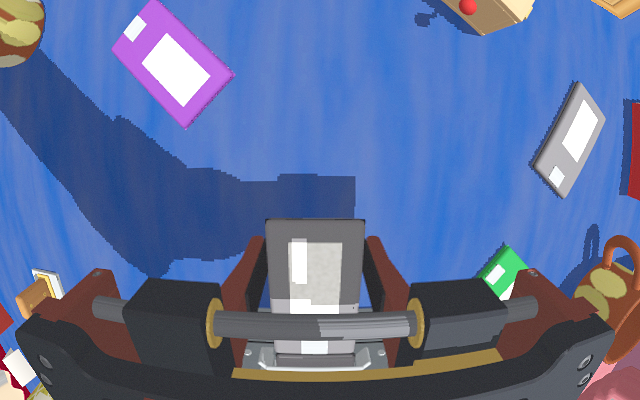

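>>> send_rows(series=[[-1,0.5,0,0.02,0,0,0],[-1,0.5,0,0.02,0,0,0],[-1,0.5,0,0,0,0,0],[-1,0.5,0,0,0,0,0],[-1,0.5,0,0,0,0,0],[-1,0.5,0,0,0,0,0],[-1,0.5,0,0,0,0,0],[-1,0,0,0,0,0,0]])

```text
time_s: 25.13
tool_pos: [0.5592, 0.0603, 0.0639]
tcp_rot: [-0.706, 0.708, -0.005, -0.006]
force: [-2.3, -0.1, 2.7]
width: 0.0557
```

```bash
python3 -c "
from h import *
held('w19.png')
go([.59,.0605,.0645],0)"
```

```text
held tail x-tcp -0.0230 (raw), z at tcp 0.0715 (tcp z 0.0639) pitch slope 0.020 roll -0.005 y mid 0.0617
t 25.2 tcp [0.5592 0.0603 0.064 ] yaw 0.11 w 0.0553 F [ 0.4 -0.1  1. ]
 shift cm in cur axes [ 3.08 -0.1   0.01]  in target axes [ 3.08 -0.05  0.02] rotvec [ 0.003  0.002 -0.015]
```

>>> send_rows(series=[[-1,0.5,0,0,0,0,-0.01],[-1,0.5,0,0,0,0,0],[-1,0.5,0,0,0,0,0],[-1,0.5,0,0,0,0,0],[-1,0.5,0,0,0,0,0],[-1,0.3,0,0,0,0,0],[-1,0.2,0,0,0,0,0],[-1,0,0,0,0,0,0]])

```text
time_s: 25.9
tool_pos: [0.5861, 0.0607, 0.0638]
tcp_rot: [-0.705, 0.709, -0.004, -0.007]
force: [-3.7, -0.9, 5.3]
width: 0.0556
```

```bash
python3 -c "
from h import *
held('w20.png')
go([.59,.0605,.0645],0)"
```

```text
held tail x-tcp -0.0231 (raw), z at tcp 0.0716 (tcp z 0.0638) pitch slope 0.027 roll -0.004 y mid 0.0621
t 26.0 tcp [0.5861 0.0607 0.0638] yaw 0.19 w 0.0555 F [-3.1 -0.4  4.1]
 shift cm in cur axes [ 0.39 -0.07 -0.02]  in target axes [ 0.39 -0.07 -0.02] rotvec [ 0.006  0.003 -0.015]
```

>>> send_rows(series=[[-1,0.4,-0.03,0,0,0,-0.01],[-1,0.4,0,0,0,0,0],[-1,0.2,0,0,0,0,0],[-1,0,0,0,0,0,0],[-1,0,0,0,0,0,0]])

```text
time_s: 26.42
tool_pos: [0.5944, 0.0607, 0.0639]
tcp_rot: [-0.705, 0.71, -0.003, -0.005]
force: [-3.3, -0.9, 3.9]
width: 0.0555
```

```bash
python3 -c "
from h import *
held('w21.png')
go([.59,.0605,.0645],0)"
```

```text
held tail x-tcp -0.0232 (raw), z at tcp 0.0718 (tcp z 0.0639) pitch slope 0.040 roll -0.007 y mid 0.0622
t 26.5 tcp [0.5944 0.0607 0.0638] yaw 0.19 w 0.0555 F [-4.3 -0.9  4.4]
 shift cm in cur axes [-0.44 -0.06 -0.02]  in target axes [-0.44 -0.07 -0.02] rotvec [ 0.007  0.003 -0.01 ]
```

View pics/w21.png

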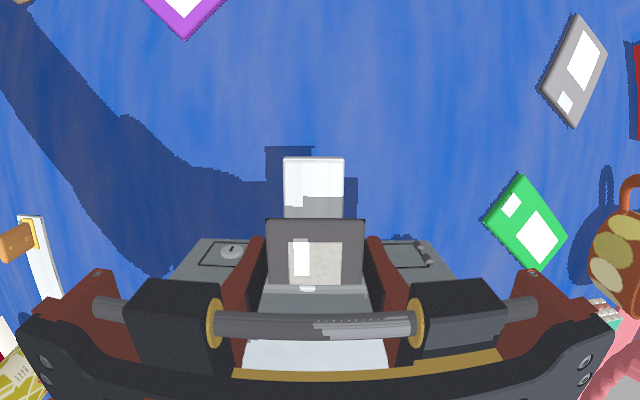

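>>> send_rows(series=[[1,0,0,0,0,0,0],[1,0,0,0,0,0,0],[1,0,0,0,0,0,0],[1,0,0,0,0,0,0],[1,0,0,0,0,0,0],[1,-0.5,-1,0,0,0,0],[1,-0.5,-2,0,0,0,0],[1,-1,-2,0,0,0,0],[1,-3,-2,0,0,0,0],[1,-3,-1,0,0,0,0],[1,-3,0,0,0,0,0],[1,-2,0,1,0,0,0],[1,0,0,0,0,0,0],[1,0,0,0,0,0,0]])

```text
time_s: 27.68
tool_pos: [0.4658, 0.0685, 0.1522]
tcp_rot: [-0.703, 0.711, 0.001, 0.002]
force: [0.6, 0.4, 0.4]
width: 0.0877
```

```bash
python3 -c "
from h import *
rects('wrist','case_0',-.1,.3,'w22.png')
im,d,_=snap('scene')
cv2.imwrite('pics/sc22.png',cv2.resize(im[150:270,220:380],None,fx=4,fy=4)[:,:,::-1])
go([.427,.316,.15],-32)"
```

```text
case_0 0.94 524 z med 0.0114 c [577.7 243.6] size [42.3 32.5] long yaw 51.9 rgb [ 75. 218. 121.] px [454. 274.]
case_0 0.82 3101 z med 0.0115 c [451.4 299.4] size [56.3 99. ] long yaw -32.0 rgb [186. 184. 188.] px [511. 179.]
case_0 0.74 459 z med 0.0696 c [530.9  69.9] size [ 54.4 182. ] long yaw -11.6 rgb [134. 131. 136.] px [307. 310.]
case_0 0.65 4616 z med 0.0116 c [400.5 -51.2] size [100.5  59.7] long yaw 42.8 rgb [190. 105. 227.] px [202. 128.]
t 27.8 tcp [0.4666 0.0689 0.1515] yaw -0.04 w 0.0875 F [0.5 0.1 0. ]
 shift cm in cur axes [-3.98 -0.08 24.71]  in target axes [-16.45   0.15  18.85] rotvec [0.008 0.558 0.005]
```

View pics/sc22.png

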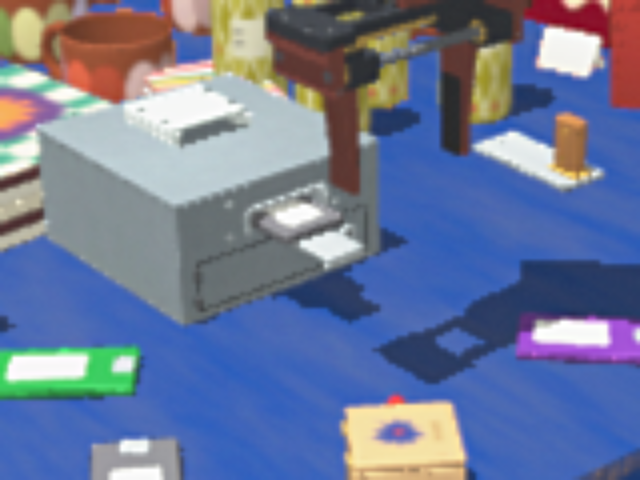

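View pics/w22.png

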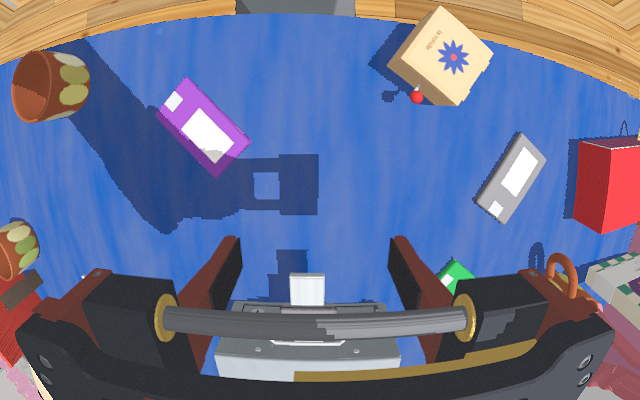

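>>> send_rows(series=[[1,-0.4,0,2,0,0.08,0],[1,-0.4,0,2.5,0,0.08,0],[1,-0.8,0,2.5,0,0.08,0],[1,-1,0,2.5,0,0.08,0],[1,-1.2,0,2.5,0,0.08,0],[1,-1.3,0,2.2,0,0.08,0],[1,-1.4,0,2.1,0,0.08,0],[1,-1.4,0,1.5,0,0,0],[1,-1,0,1,0,0,0],[1,0,0,0,0,0,0],[1,0,0,0,0,0,0]])

```text
time_s: 28.75
tool_pos: [0.4489, 0.2876, 0.1454]
tcp_rot: [-0.674, 0.677, -0.21, 0.209]
force: [0.1, 0.3, 0.3]
width: 0.0879
```

```bash
python3 -c "
from h import *
im,W,st=rects('wrist','case_0',.005,.02,'w23.png')
m=(im[:,:,0].astype(int)>150)&(im[:,:,1]<60)&(im[:,:,2]<70)
P=W[m];P=P[(P[:,2]>.01)&(P[:,2]<.1)&(P[:,1]>.3)];print('red',P.min(0),P.max(0),cv2.minAreaRect((P[:,:2]*1000).astype(np.float32)))
go([.4273,.3158,.06],-32)"
```

```text
case_0 0.73 5358 z med 0.0116 c [451.5 300.9] size [ 56.8 100.6] long yaw -32.4 rgb [165. 162. 167.] px [327. 183.]
case_0 0.67 1813 z med 0.0117 c [592.5 264.3] size [92.3 37.2] long yaw 55.8 rgb [ 63. 197. 104.] px [363. 299.]
case_0 0.47 121 z med 0.011 c [354.7 -61.6] size [33.3 17.1] long yaw 89.8 rgb [100.   50.5 129. ] px [ 80. 274.]
red [0.38080859 0.41672077 0.05976073] [0.50289816 0.68866225 0.0652113 ] ((431.8193359375, 553.3594970703125), (108.94134521484375, 261.4864807128906), 8.182966232299805)
t 28.9 tcp [0.4491 0.2865 0.1456] yaw -34.57 w 0.0879 F [ 0.  -0.5 -0.4]
 shift cm in cur axes [-3.46  8.55  1.21]  in target axes [-3.4   8.56  1.33] rotvec [ 0.004 -0.045  0.001]
```

View pics/w23.png

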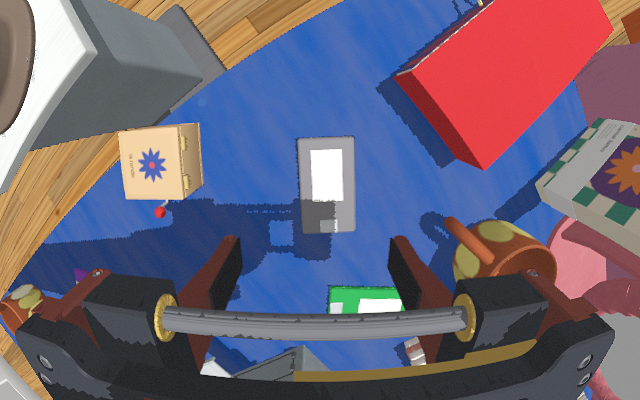

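>>> send_rows(series=[[1,-0.7,1.5,0.3,0,-0.04,0],[1,-0.8,1.8,0.3,0,0,0],[1,-0.8,1.8,0.3,0,0,0],[1,-0.7,1.8,0.2,0,0,0],[1,-0.2,1,0.1,0,0,0],[1,0,0,0,0,0,0],[1,0,0,0,0,0,0]])

```text
time_s: 29.43
tool_pos: [0.4351, 0.304, 0.0638]
tcp_rot: [-0.675, 0.681, -0.199, 0.202]
force: [-0.0, -0.5, 0.4]
width: 0.0877
```

```bash
python3 -c "
from h import *
rects('wrist','case_0',.005,.02,'w24.png')
go([.4273,.3158,.003],-32)"
```

```text
case_0 0.86 2010 z med 0.0115 c [593.5 269.7] size [100.8  29.4] long yaw 53.5 rgb [ 69. 209. 113.] px [368. 358.]
case_0 0.64 8320 z med 0.0117 c [451.5 301.2] size [ 56.7 100.1] long yaw -31.7 rgb [175. 172. 177.] px [322. 232.]
t 29.5 tcp [0.4356 0.3042 0.0644] yaw -33.02 w 0.0879 F [-0.7 -0.4  0.8]
 shift cm in cur axes [-1.36  6.13  0.55]  in target axes [-1.31  6.14  0.54] rotvec [ 0.005 -0.018  0.006]
```

View pics/w24.png

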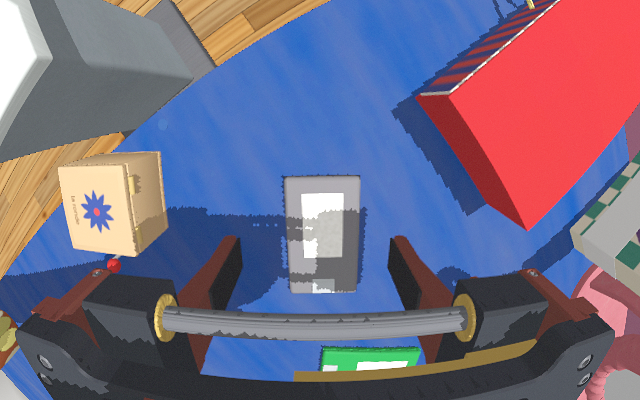

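>>> send_rows(series=[[1,-0.6,0.8,0.3,0,-0.018,0.006],[1,-0.5,1,0.2,0,0,0],[1,-0.3,1,0,0,0,0],[1,0,1,0,0,0,0],[1,0,0.6,0,0,0,0],[1,0,0,0,0,0,0],[1,0,0,0,0,0,0]])

```text
time_s: 30.12
tool_pos: [0.4274, 0.3171, 0.0177]
tcp_rot: [-0.679, 0.681, -0.194, 0.195]
force: [0.9, -0.0, 0.3]
width: 0.088
```

```bash
python3 -c "
from h import *
go([.4273,.3158,.003],-32)"
```

```text
t 30.1 tcp [0.4274 0.3171 0.0177] yaw -31.95 w 0.0880 F [ 0.9 -0.   0.3]
 shift cm in cur axes [ 0.06  1.47 -0.11]  in target axes [ 0.06  1.47 -0.11] rotvec [0.002 0.001 0.002]
```

>>> send_rows(series=[[1,0,0.6,-0.1,0,0,0],[1,0,0.5,0,0,0,0],[1,0,0.3,0,0,0,0],[1,0,0,0,0,0,0]])

```text
time_s: 30.45
tool_pos: [0.4271, 0.316, 0.0025]
tcp_rot: [-0.679, 0.681, -0.194, 0.195]
force: [0.3, -0.5, -0.8]
width: 0.0877
```

```bash
python3 -c "
from h import *
go([.4273,.3158,.003],-32)"
```

```text
t 30.4 tcp [0.4271 0.316  0.0025] yaw -31.97 w 0.0877 F [ 0.3 -0.5 -0.8]
 shift cm in cur axes [ 0.03 -0.05 -0.01]  in target axes [ 0.03 -0.05 -0.01] rotvec [0.002 0.001 0.002]
```

>>> send_rows(series=[[-1,0,0,0,0,0,0],[-1,0,0,0,0,0,0],[-1,0,0,0,0,0,0],[-1,0,0,0,0,0,0],[-1,0,0,0,0,0,0],[-1,0,0,0,0,0,0],[-1,0,-0.5,0,0,0,0],[-1,0,-1,0,0,0,0],[-1,0,-1.5,0,0,0,0],[-1,0,-1.5,0,0,0,0],[-1,0,-1.5,0,0,0,0],[-1,0,-1.5,0,0,0,0],[-1,0,-1.5,0,0,0,0],[-1,0,-1,0,0,0,0],[-1,0,0,0,0,0,0],[-1,0,0,0,0,0,0]], newtons=35)

```text
time_s: 31.78
tool_pos: [0.4265, 0.3165, 0.1132]
tcp_rot: [-0.679, 0.68, -0.194, 0.195]
force: [-0.2, 0.2, -1.6]
width: 0.0554
```

>>> send_rows(series=[[-1,0,0,0,0,-0.1,0],[-1,0,0,0,0,-0.1,0],[-1,0,0,0,0,-0.1,0],[-1,0,0,0,0,-0.1,0],[-1,0,0,0,0,-0.1,0],[-1,0,0,0,0,-0.055,0],[-1,0,0,0,0,0,0],[-1,0,0,0,0,0,0]])

```text
time_s: 32.45
tool_pos: [0.4241, 0.3142, 0.1083]
tcp_rot: [-0.705, 0.709, 0.007, -0.01]
force: [0.6, 0.2, -1.1]
width: 0.0556
```

```bash
python3 -c "
from h import *
held('w25.png');go([.435,.0605,.11],0)"
```

```text
held tail x-tcp -0.0208 (raw), z at tcp 0.1166 (tcp z 0.1083) pitch slope 0.002 roll -0.005 y mid 0.3159
t 32.5 tcp [0.4242 0.3142 0.1085] yaw 1.34 w 0.0557 F [ 0.8 -0.  -0.8]
 shift cm in cur axes [ 4.800e-01 -1.000e-02 -2.539e+01]  in target axes [  1.08  -0.15 -25.37] rotvec [ 0.006  0.023 -0.003]
```

View pics/w25.png

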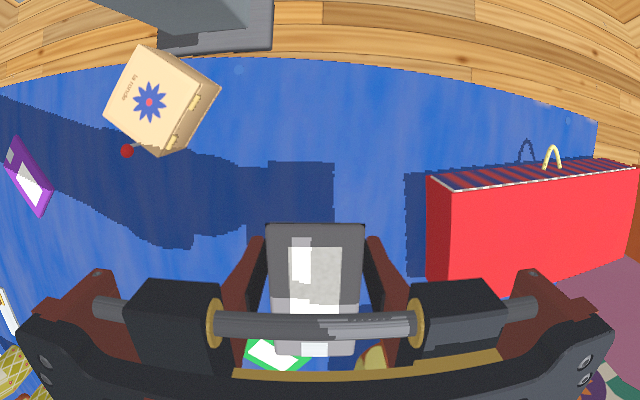

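>>> send_rows(series=[[-1,0.1,0,-1.2,0,0.02,0],[-1,0.1,0,-2,0,0,0],[-1,0.1,0,-2.2,0,0,0],[-1,0.1,-0.1,-2.2,0,0,0],[-1,0.1,-0.1,-2.2,0,0,0],[-1,0.1,-0.1,-2.2,0,0,0],[-1,0.1,-0.1,-2.2,0,0,0],[-1,0.1,-0.1,-2.2,0,0,0],[-1,0.1,0,-2.2,0,0,0],[-1,0,0,-2.2,0,0,0],[-1,0,0,-1.5,0,0,0],[-1,0,0,-0.7,0,0,0],[-1,0,0,0,0,0,0],[-1,0,0,0,0,0,0]])

```text
time_s: 33.72
tool_pos: [0.4288, 0.0646, 0.1143]
tcp_rot: [-0.703, 0.711, -0.012, 0.01]
force: [0.1, -0.4, -1.1]
width: 0.0557
```

```bash
python3 -c "
from h import *
held('w26.png');go([.438,.0605,.068],0)"
```

```text
held tail x-tcp -0.0209 (raw), z at tcp 0.1227 (tcp z 0.1143) pitch slope 0.002 roll -0.012 y mid 0.0657
held tail x-tcp 0.1414 (raw), z at tcp -0.0095 (tcp z 0.1143) pitch slope 0.546 roll -0.002 y mid 0.0620
t 33.8 tcp [0.4288 0.0656 0.1143] yaw -1.59 w 0.0558 F [-0.5 -0.  -0.6]
 shift cm in cur axes [ 0.94  4.63 -0.43]  in target axes [ 0.92  4.63 -0.51] rotvec [ 0.011 -0.028 -0.003]
```

>>> send_rows(series=[[-1,0.3,0.8,-0.2,0.01,-0.028,0],[-1,0.3,1,-0.2,0,0,0],[-1,0.2,1,0,0,0,0],[-1,0,0.9,0,0,0,0],[-1,0,0.4,0,0,0,0],[-1,0,0,0,0,0,0],[-1,0,0,0,0,0,0]])

```text
time_s: 34.4
tool_pos: [0.4369, 0.0674, 0.0696]
tcp_rot: [0.708, -0.706, -0.001, 0.003]
force: [1.0, -0.3, -1.5]
width: 0.0553
```

```bash
python3 -c "
from h import *
held('w27.png');go([.478,.0605,.0655],0)"
```

```text
held tail x-tcp -0.0207 (raw), z at tcp 0.0780 (tcp z 0.0696) pitch slope 0.002 roll 0.003 y mid 0.0688
t 34.5 tcp [0.4372 0.0672 0.07  ] yaw 0.35 w 0.0553 F [ 0.5  0.4 -1.7]
 shift cm in cur axes [ 4.08  0.44 -0.7 ]  in target axes [ 4.08  0.45 -0.67] rotvec [-0.002  0.006 -0.002]
```

>>> send_rows(series=[[-1,0.2,0,-0.4,0,0.006,0],[-1,0.6,0,-0.25,0,0,0],[-1,0.7,0.05,0,0,0,0],[-1,0.7,0.1,0,0,0,0],[-1,0.6,0.1,0,0,0,0],[-1,0.5,0.05,0,0,0,0],[-1,0,0,0,0,0,0]])

```text
time_s: 35.08
tool_pos: [0.4758, 0.0591, 0.0683]
tcp_rot: [0.707, -0.707, 0.001, -0.002]
force: [-0.0, 0.4, -0.6]
width: 0.0555
```

```bash
python3 -c "
from h import *
held('w28.png');go([.5,.0605,.0645],0)"
```

```text
held tail x-tcp -0.0208 (raw), z at tcp 0.0767 (tcp z 0.0683) pitch slope 0.007 roll 0.002 y mid 0.0604
held tail x-tcp 0.0945 (raw), z at tcp -0.0297 (tcp z 0.0683) pitch slope 1.016 roll -0.008 y mid 0.0624
t 35.2 tcp [0.4746 0.0592 0.0682] yaw -0.14 w 0.0556 F [-0.4 -0.1 -1.7]
 shift cm in cur axes [2.54 0.37 0.14]  in target axes [2.54 0.37 0.13] rotvec [-0.001 -0.002  0.001]
```

Lower onto the sill, then push through to the throat.

>>> send_rows(series=[[-1,0.1,0.2,0.1,0,0,0],[-1,0.2,0.15,0,0,0,0],[-1,0.5,0,0,0,0,0],[-1,0.5,0,0,0,0,0],[-1,0.5,0,0,0,0,0],[-1,0.5,0,0,0,0,0],[-1,0,0,0,0,0,0]])

```text
time_s: 35.77
tool_pos: [0.4982, 0.0604, 0.0639]
tcp_rot: [-0.707, 0.707, -0.001, -0.0]
force: [0.1, -0.7, -0.1]
width: 0.0556
```

```bash
python3 -c "
from h import *
held('w29.png');go([.525,.0605,.0645],0)"
```

```text
held tail x-tcp -0.0207 (raw), z at tcp 0.0723 (tcp z 0.0639) pitch slope 0.003 roll 0.000 y mid 0.0617
held tail x-tcp 0.0795 (raw), z at tcp 0.0670 (tcp z 0.0639) pitch slope 0.051 roll -0.001 y mid 0.0620
t 35.9 tcp [0.4975 0.0604 0.0639] yaw -0.05 w 0.0556 F [ 1.2  0.1 -1. ]
 shift cm in cur axes [ 2.75 -0.06  0.01]  in target axes [ 2.75 -0.06  0.01] rotvec [ 0.    -0.001 -0.002]
```

View pics/w29.png

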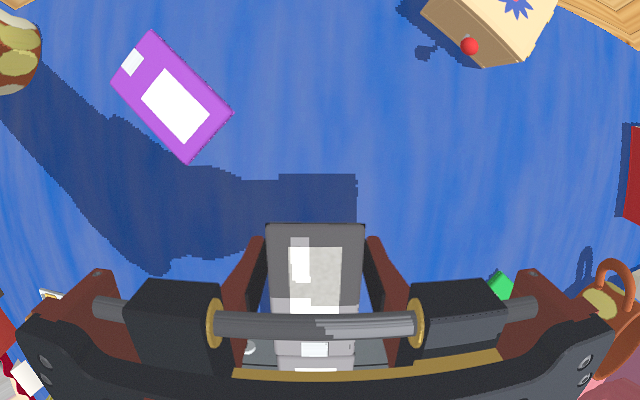

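>>> send_rows(series=[[-1,0.5,0,0,0,0,0],[-1,0.5,0,0,0,0,0],[-1,0.5,0,0,0,0,0],[-1,0.5,0,0,0,0,0],[-1,0.5,0,0,0,0,0],[-1,0.5,0,0,0,0,0],[-1,0,0,0,0,0,0]])

```text
time_s: 36.45
tool_pos: [0.5291, 0.0601, 0.0636]
tcp_rot: [-0.707, 0.707, -0.002, -0.001]
force: [0.6, -0.2, -1.0]
width: 0.056
```

```bash
python3 -c "
from h import *
held('w30.png');go([.59,.0605,.0642],0)"
```

```text
held tail x-tcp 0.0780 (raw), z at tcp 0.0583 (tcp z 0.0636) pitch slope 0.176 roll -0.009 y mid 0.0615
t 36.5 tcp [0.5285 0.0602 0.0636] yaw -0.03 w 0.0556 F [ 0.2 -0.4 -0.8]
 shift cm in cur axes [ 6.15 -0.09  0.03]  in target axes [ 6.15 -0.06  0.03] rotvec [ 0.001 -0.    -0.004]
```

>>> send_rows(series=[[-1,0.5,0,0,0,0,0],[-1,0.5,0,0,0,0,0],[-1,0.5,0,0,0,0,0],[-1,0.5,0,0,0,0,0],[-1,0.5,0,0,0,0,0],[-1,0.5,0,0,0,0,-0.005],[-1,0.5,0,0,0,0,0],[-1,0.5,0,0,0,0,0],[-1,0.5,0,0,0,0,0],[-1,0,0,0,0,0,0]])

```text
time_s: 37.38
tool_pos: [0.5771, 0.06, 0.0632]
tcp_rot: [-0.706, 0.708, -0.0, -0.0]
force: [-0.1, -1.3, -0.7]
width: 0.0555
```

```bash
python3 -c "
from h import *
held('w31.png');go([.592,.0605,.064],0)"
```

```text
held tail x-tcp -0.0208 (raw), z at tcp 0.0715 (tcp z 0.0632) pitch slope 0.020 roll -0.002 y mid 0.0615
held tail x-tcp 0.0271 (raw), z at tcp 0.1174 (tcp z 0.0632) pitch slope -1.250 roll -0.013 y mid 0.0610
t 37.5 tcp [0.5764 0.06   0.0631] yaw -0.00 w 0.0556 F [ 0.8  0.3 -0.8]
 shift cm in cur axes [ 1.56 -0.09  0.05]  in target axes [ 1.56 -0.09  0.05] rotvec [ 0.002 -0.    -0.001]
```

>>> send_rows(series=[[-1,0.5,0,0,0,0,-0.003],[-1,0.5,0,0,0,0,0],[-1,0.4,0,0,0,0,0],[-1,0.2,0,0,0,0,0],[-1,0,0,0,0,0,0]])

```text
time_s: 37.9
tool_pos: [0.5894, 0.0604, 0.0633]
tcp_rot: [-0.706, 0.708, -0.001, -0.002]
force: [-0.8, 0.3, 0.2]
width: 0.0555
```

```bash
python3 -c "
from h import *
held('w32.png');go([.592,.0605,.064],0)"
```

```text
held tail x-tcp -0.0209 (raw), z at tcp 0.0717 (tcp z 0.0633) pitch slope 0.041 roll -0.001 y mid 0.0616
t 38.0 tcp [0.5894 0.0604 0.0633] yaw 0.07 w 0.0558 F [0.2 0.7 0.2]
 shift cm in cur axes [ 0.26 -0.07  0.01]  in target axes [ 0.26 -0.07  0.01] rotvec [ 0.004  0.001 -0.003]
```

>>> send_rows(series=[[-1,0.3,0,0,0,0,0],[-1,0.2,0,0,0,0,0],[-1,0,0,0,0,0,0],[1,0,0,0,0,0,0],[1,0,0,0,0,0,0],[1,0,0,0,0,0,0],[1,0,0,0,0,0,0],[1,0,0,0,0,0,0],[1,-0.5,-1,0,0,0,0],[1,-0.5,-2,0,0,0,0],[1,-1,-2,0,0,0,0],[1,-2,-2,0,0,0,0],[1,-2,-2,-1,0,0,0],[1,-1,-2,-2,0,0,0],[1,0,-1,-3,0,0,0],[1,0,0,-3,0,0,0],[1,0,0,-3,0,0,0],[1,0,0,-2,0,0,0],[1,0,0,0,0,0,0],[1,0,0,0,0,0,0]])

```text
time_s: 39.67
tool_pos: [0.5223, -0.0834, 0.1981]
tcp_rot: [-0.704, 0.711, 0.005, 0.001]
force: [-0.3, 0.7, 0.3]
width: 0.088
```

```bash
python3 -c "
from h import *
rects('wrist','case_0',-.1,.3,'w33.png')
im,d,_=snap('scene')
cv2.imwrite('pics/sc33.png',cv2.resize(im[150:270,220:380],None,fx=4,fy=4)[:,:,::-1])
for n in ['scene','side','wrist']:
  snap(n)
  for l in ['pusher','blade_nose']: print(n,l,[(np.round(x['point'],4),round(x['conf'],2)) for x in eyes.mark_of(n,l)])
go([.62,-.258,.15],-3)"
```

```text
case_0 0.72 1375 z med 0.0716 c [577.5  42. ] size [190.1  50.3] long yaw 60.7 rgb [187. 185. 189.] px [443. 252.]
case_0 0.66 1516 z med 0.0116 c [602.8 258.8] size [98.3 58.2] long yaw 52.7 rgb [ 78. 222. 125.] px [538. 234.]
case_0 0.6 4387 z med 0.0115 c [399.2 -49.6] size [104.7  59.7] long yaw 43.8 rgb [205. 125. 238.] px [345.  72.]
scene pusher [(array([ 0.6166, -0.2571,  0.0007]), 0.89)]
scene blade_nose [(array([ 7.194e-01, -2.658e-01, -2.000e-04]), 0.73)]
side pusher [(array([ 6.227e-01, -2.591e-01,  5.000e-04]), 0.94)]
side blade_nose [(array([ 0.7179, -0.2627,  0.0055]), 0.76)]
wrist pusher [(array([ 6.206e-01, -2.601e-01,  1.000e-04]), 0.9)]
wrist blade_nose []
t 40.3 tcp [ 0.5224 -0.0822  0.1972] yaw 0.50 w 0.0878 F [0.5 0.2 0.1]
 shift cm in cur axes [  9.57   4.96 -17.62]  in target axes [ 10.66   4.72 -17.05] rotvec [0.009 0.061 0.008]
```

View pics/sc33.png

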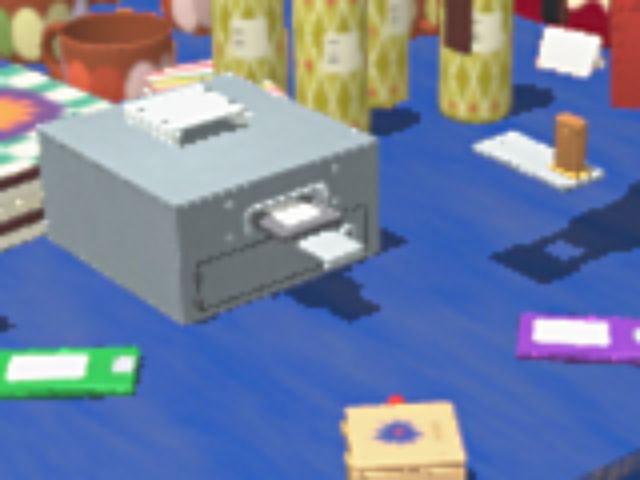

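View pics/w33.png

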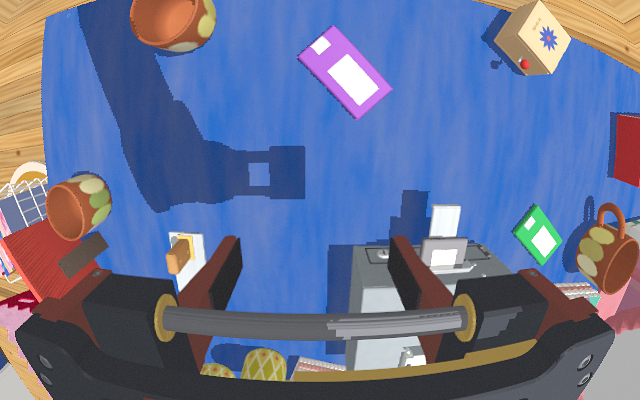

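```bash
python3 -c "
from h import *
for n in ['scene','side']:
  im,d,st=snap(n);W=cloud(n,d);P=W.reshape(-1,3)
  P=P[(P[:,2]>.03)&(P[:,2]<.35)&(P[:,0]>.6)&(P[:,0]<1.1)&(P[:,1]>-.5)&(P[:,1]<-.05)]
  H,xe,ye=np.histogram2d(P[:,0],P[:,1],bins=[np.arange(.6,1.11,.05),np.arange(-.5,-.04,.05)])
  print(n);print(H.astype(int))
  P=P[P[:,0]<.83]; print('xmin tall', P[P[:,2]>.06].min(0) if (P[:,2]>.06).any() else None)
"
```

```text
scene
[[ 18 412   2   0  36  28   0   0   0]
 [  0 252 176   0   0   0   0   0   0]
 [  0  13  13   0   0   0   0   0   0]
 [  8   0   0 123 329   0  40   5   0]
 [ 17   2   0   2  36  26 236 489   0]
 [  0   0   0   0 108 250  63 444  72]
 [  0   0  11   0  40   7  27  48 194]
 [  0  36  53   0   0   0   0   7  78]
 [ 10   0   0   0   0   0   0   0  50]
 [ 11   0   0   0   0   0   0   0  90]]
xmin tall [ 0.60051815 -0.46156107  0.06000036]
side
[[ 15  36   0   0  68  11   0   0   0]
 [  0  67  30   0   0   0   0   0   0]
 [  0  15   2   0   0   0   0   0   0]
 [ 12   0   0 122 651   0  30   0   0]
 [ 20   0   0  68 154   5 254 665   0]
 [  0   0   0   0  81  99  86 572 151]
 [  0   0   0   0  62  19  97 149 412]
 [  0   0   4   0   0   0   0  16  98]
 [  4   0  93   0   0   0   0  56 124]
 [ 64  66  13   0   0   0   0   0 191]]
xmin tall [ 0.6002701  -0.4644869   0.06007681]
```

>>> send_rows(series=[[1,0.6,0,-1.2,0,0.03,0],[1,0.8,0,-1.6,0,0.03,0],[1,0.8,0,-1.6,0,0,0],[1,0.8,0,-1.6,0,0,0],[1,0.8,0,-1.6,0,0,0],[1,0.8,0,-1.6,0,0,0],[1,0.8,0,-1.6,0,0,0],[1,0.8,0,-1.6,0,0,0],[1,0.8,0,-1.6,0,0,0],[1,0.8,0,-1.6,0,0,0],[1,0,0,0,0,0,0],[1,0,0,0,0,0,0]])

```text
time_s: 41.37
tool_pos: [0.5973, -0.2721, 0.1965]
tcp_rot: [-0.701, 0.712, -0.029, 0.034]
force: [-0.3, 0.7, 0.0]
width: 0.0877
```

```bash
cat >> h.py <<'E'
def push(fn):
    im,d,st=snap('wrist',fn);W=cloud('wrist',d,st)
    for r in eyes.regions_of('wrist','pusher')[:1]:
        P=W[r['pixels']];P=P[~np.isnan(P[:,0])]
        G=P[(P[:,2]>.03)&(P[:,2]<.07)]; T=P[P[:,2]>.055]; B=P[(P[:,2]>.003)&(P[:,2]<.012)]
        for nm,Q in [('grip',G),('griptop',T),('blade',B)]:
            if len(Q)>15:
                rc=cv2.minAreaRect((Q[:,:2]*1000).astype(np.float32)); a=rc[2] if rc[1][0]>rc[1][1] else rc[2]-90
                print(nm,len(Q),np.round(rc[0],1),np.round(rc[1],1),round(a,1),'z',np.percentile(Q[:,2],[5,95]).round(4))
E
python3 -c "
from h import *
push('w34.png')
for l in ['pusher','blade_nose']: print(l,[(np.round(x['point'],4),round(x['conf'],2)) for x in eyes.mark_of('wrist',l)])
go([.62,-.259,.1],-3)"
```

```text
grip 482 [ 617.7 -258.1] [15.6 30.1] -3.8 z [0.039  0.0604]
griptop 384 [ 617.8 -258.1] [15.6 29.9] -3.8 z [0.0558 0.0604]
blade 3152 [ 658.5 -259.6] [ 50.9 121.2] -2.0 z [0.0064 0.0096]
pusher [(array([ 0.6204, -0.2605,  0.0007]), 0.91), (array([0.6222, 0.0606, 0.0618]), 0.35)]
blade_nose [(array([ 0.7179, -0.2647,  0.0024]), 0.78)]
t 41.6 tcp [ 0.5972 -0.2695  0.1972] yaw -4.87 w 0.0876 F [ 0.  -0.   0.8]
 shift cm in cur axes [2.11 9.71 1.38]  in target axes [2.23 9.72 1.16] rotvec [ 0.015 -0.033  0.007]
```

View pics/w34.png

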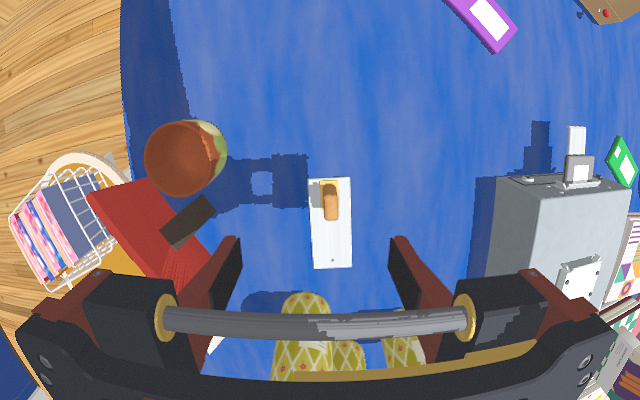

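>>> send_rows(series=[[1,0.4,1,0.3,0.01,-0.02,0.005],[1,0.4,1.6,0.3,0,0,0],[1,0.4,2,0.2,0,0,0],[1,0.4,2,0.2,0,0,0],[1,0.3,1.5,0.1,0,0,0],[1,0.2,1,0,0,0,0],[1,0,0.5,0,0,0,0],[1,0,0,0,0,0,0],[1,0,0,0,0,0,0]])

```text
time_s: 42.32
tool_pos: [0.6213, -0.2524, 0.0919]
tcp_rot: [-0.706, 0.707, -0.019, 0.019]
force: [-0.5, -0.4, 0.6]
width: 0.0879
```

```bash
python3 -c "
from h import *
push('w35.png')
go([.6175,-.2585,.014],-3.5)"
```

```text
grip 1064 [ 617.3 -258.3] [15.7 29.2] -2.1 z [0.0379 0.0602]
griptop 828 [ 617.3 -258.3] [15.4 29.3] -3.0 z [0.0559 0.0603]
blade 5572 [ 658.5 -259.8] [ 49.9 121.1] -1.6 z [0.0065 0.0095]
t 42.4 tcp [ 0.6215 -0.2527  0.0927] yaw -3.09 w 0.0874 F [ 0.1 -0.3 -0.4]
 shift cm in cur axes [-0.39  7.87 -0.58]  in target axes [-0.37  7.87 -0.6 ] rotvec [0.002 0.007 0.002]
```

View pics/w35.png

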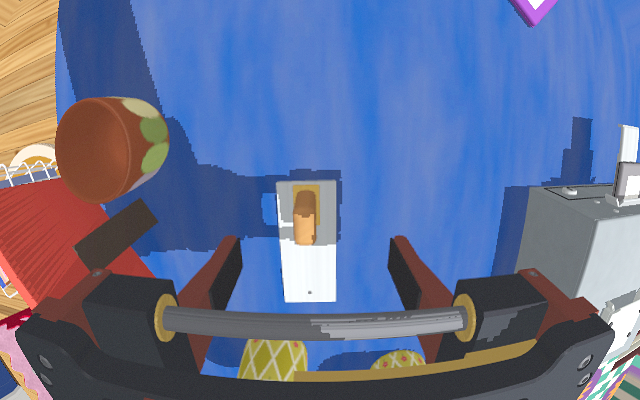

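>>> send_rows(series=[[1,-0.2,1,-0.4,0,-0.018,0],[1,-0.2,1.5,-0.2,0,0,0],[1,0,1.6,0,0,0,0],[1,0,1.4,0,0,0,0],[1,0,1,0,0,0,0],[1,0,0.6,0,0,0,0],[1,0,0,0,0,0,0],[1,0,0,0,0,0,0]])

```text
time_s: 43.08
tool_pos: [0.6191, -0.2634, 0.0214]
tcp_rot: [-0.704, 0.71, -0.009, 0.015]
force: [-0.0, -0.3, 1.2]
width: 0.0879
```

```bash
python3 -c "
from h import *
go([.6178,-.2585,.014],-2)"
```

```text
t 43.1 tcp [ 0.6191 -0.2634  0.0214] yaw -1.93 w 0.0879 F [-0.  -0.3  1.2]
 shift cm in cur axes [-0.15  0.74  0.49]  in target axes [-0.15  0.74  0.49] rotvec [0.007 0.001 0.009]
```

>>> send_rows(series=[[1,-0.1,0.3,0.3,0.007,0,0.009],[1,0,0.3,0.2,0,0,0],[1,0,0.15,0,0,0,0],[1,0,0,0,0,0,0],[1,0,0,0,0,0,0]])

```text
time_s: 43.5
tool_pos: [0.6197, -0.2577, 0.0153]
tcp_rot: [0.707, -0.707, 0.011, -0.013]
force: [0.6, -0.9, 0.6]
width: 0.088
```

```bash
python3 -c "
from h import *
go([.6178,-.2585,.014],-2)"
```

```text
t 43.5 tcp [ 0.6197 -0.2577  0.0153] yaw -1.90 w 0.0880 F [ 0.6 -0.9  0.6]
 shift cm in cur axes [-0.19  0.13 -0.09]  in target axes [-0.19  0.13 -0.09] rotvec [-0.     0.002  0.002]
```

>>> send_rows(series=[[1,-0.2,0.1,-0.1,0,0,0],[-1,0,0,0,0,0,0],[-1,0,0,0,0,0,0],[-1,0,0,0,0,0,0],[-1,0,0,0,0,0,0],[-1,0,0,0,0,0,0],[-1,0,0,0,0,0,0],[-1,0,0,0,0,0,0],[-1,0,0,0,0,0,0],[-1,0,0,0,0,0,0],[-1,0,0,0,0,0,0],[-1,0,0,0,0,0,0]], newtons=50)

```text
time_s: 44.5
tool_pos: [0.618, -0.2591, 0.0151]
tcp_rot: [-0.707, 0.707, -0.01, 0.013]
force: [-0.2, -0.2, 0.1]
width: 0.0177
```

```bash
python3 -c "
from h import *
push('w36.png')
go([.6178,-.2585,.014],-2)"
```

```text
grip 2259 [ 616.1 -258.3] [16.6 26.9] -1.8 z [0.0344 0.0599]
griptop 1501 [ 616.2 -257.6] [20.9 26.6] -2.2 z [0.0557 0.0601]
blade 2944 [ 658.1 -259.6] [ 49.8 121.2] -2.1 z [0.0054 0.0104]
t 44.6 tcp [ 0.6179 -0.2592  0.0152] yaw -1.91 w 0.0158 F [-0.9  0.5 -0.4]
 shift cm in cur axes [-0.02  0.12  0.06]  in target axes [-0.02  0.12  0.06] rotvec [0.001 0.002 0.004]
```

View pics/w36.png

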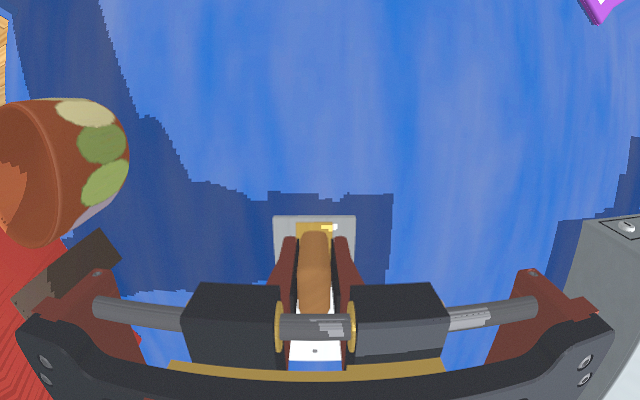

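>>> send_rows(series=[[-1,0,-0.5,0,0,0,0],[-1,0,-1,0,0,0,0],[-1,0,-1.5,0,0,0,0],[-1,0,-1.5,0,0,0,0],[-1,0,-1.5,0,0,0,0],[-1,0,-1.5,0,0,0,0],[-1,0,-1.5,0,0,0,0],[-1,0,-1,0,0,0,0],[-1,0,0,0,0,0,0],[-1,0,0,0,0,0,0]])

```text
time_s: 45.43
tool_pos: [0.6178, -0.2585, 0.1294]
tcp_rot: [-0.706, 0.708, -0.009, 0.014]
force: [0.5, -0.6, -2.3]
width: 0.0159
```

```bash
cat >> h.py <<'E'
def blade(fn):
    im,d,st=snap('wrist',fn);W=cloud('wrist',d,st)
    for r in eyes.regions_of('wrist','pusher')[:1]:
        Rc=rot(st['tcp_rot']); P=W[r['pixels']];P=P[~np.isnan(P[:,0])]
        L=(P-st['tool_pos'])@Rc   # tool coords: x fwd, y down, z lateral
        B=L[(L[:,1]>.002)&(L[:,1]<.03)&(abs(L[:,2])<.035)&(L[:,0]>-.04)&(L[:,0]<.13)]
        A=np.c_[B[:,0],B[:,2],np.ones(len(B))]; c,*_=np.linalg.lstsq(A,B[:,1],rcond=None)
        rc=cv2.minAreaRect((B[:,[0,2]]*1000).astype(np.float32));a=rc[2] if rc[1][0]>rc[1][1] else rc[2]-90
        print('blade in tool: n',len(B),'down slope/x %.3f /z %.3f, depth %.4f'%tuple(c),'rect',np.round(rc[0],1),np.round(rc[1],1),round(a,1),'tail x',np.percentile(B[:,0],1).round(4),'nose',np.percentile(B[:,0],99).round(4))
E
python3 -c "
from h import *
blade('w37.png')
go([.44,.0605,.13],0)"
```

```text
blade in tool: n 2913 down slope/x 0.004 /z 0.000, depth 0.0075 rect [40.2  1.1] [ 50.3 121.1] -0.5 tail x -0.02 nose 0.0993
t 45.5 tcp [ 0.6175 -0.2584  0.1285] yaw -1.84 w 0.0157 F [ 1.1 -0.2 -2. ]
 shift cm in cur axes [-18.77  -0.29  31.3 ]  in target axes [-17.75  -0.15  31.89] rotvec [ 0.001 -0.032  0.005]
```

View pics/w37.png

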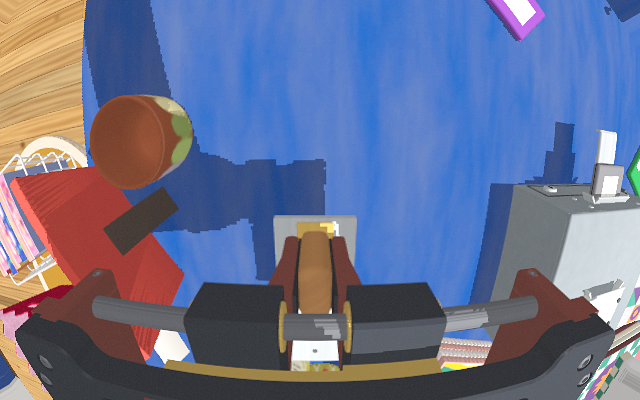

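>>> send_rows(series=[[-1,-1,0,0,0,-0.016,0],[-1,-2,0,0.5,0,-0.016,0],[-1,-2,0,1,0,0,0],[-1,-2,0,2,0,0,0],[-1,-2,0,2.5,0,0,0],[-1,-2,0,2.5,0,0,0],[-1,-2,0,2.5,0,0,0],[-1,-1.5,0,2.5,0,0,0],[-1,-1,0,2.5,0,0,0],[-1,-0.5,0,2.5,0,0,0],[-1,0,0,2.5,0,0,0],[-1,0,0,2.5,0,0,0],[-1,0,0,2.5,0,0,0],[-1,0,0,2,0,0,0],[-1,0,0,1,0,0,0],[-1,0,0,0,0,0,0],[-1,0,0,0,0,0,0]])

```text
time_s: 46.95
tool_pos: [0.438, 0.0433, 0.1141]
tcp_rot: [0.709, -0.706, 0.007, 0.006]
force: [-0.6, -0.3, -2.7]
width: 0.0156
```

```bash
python3 -c "
from h import *
blade('w38.png')
im,W,st=rects('wrist','case_0',.05,.09)
im,d,_=snap('scene')
cv2.imwrite('pics/sc38.png',cv2.resize(im[150:270,220:380],None,fx=4,fy=4)[:,:,::-1])
go([.44,.0605,.08],0)"
```

```text
blade in tool: n 2984 down slope/x 0.003 /z 0.000, depth 0.0074 rect [40.1  1. ] [ 50.2 121. ] -0.7 tail x -0.02 nose 0.0993
case_0 0.53 332 z med 0.0715 c [579.6  50.3] size [13.7 32.3] long yaw -89.2 rgb [179. 177. 182.] px [323. 365.]
t 47.2 tcp [0.4385 0.0419 0.1144] yaw -0.31 w 0.0160 F [ 0.   0.5 -1.7]
 shift cm in cur axes [0.19 3.44 1.85]  in target axes [0.15 3.44 1.86] rotvec [-0.004 -0.005 -0.017]
```

View pics/w38.png

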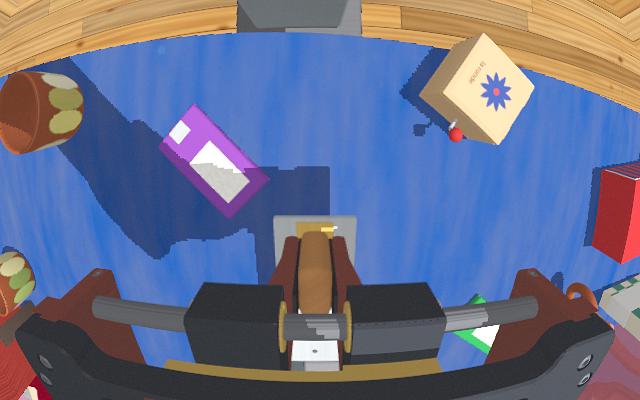

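View pics/sc38.png

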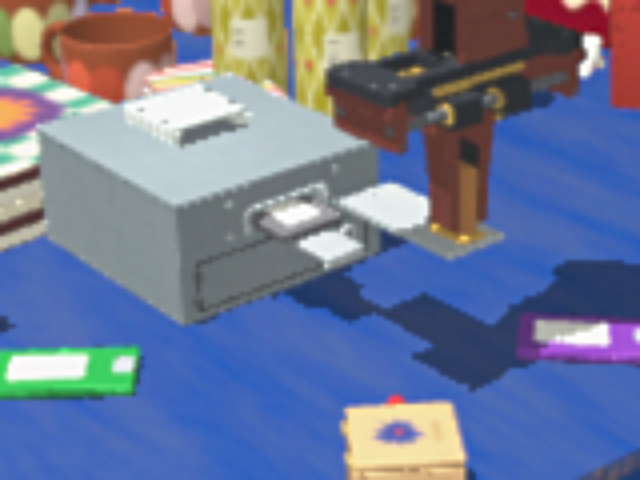

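>>> send_rows(series=[[-1,-0.2,0.4,0.7,-0.004,-0.005,-0.017],[-1,-0.2,0.8,0.7,0,0,0],[-1,0,0.9,0.4,0,0,0],[-1,0,0.8,0,0,0,0],[-1,0,0.3,0,0,0,0],[-1,0,0,0,0,0,0],[-1,0,0,0,0,0,0]])

```text
time_s: 47.78
tool_pos: [0.4357, 0.0546, 0.081]
tcp_rot: [-0.706, 0.708, -0.003, 0.004]
force: [-0.5, -0.6, -1.9]
width: 0.0159
```

```bash
python3 -c "
from h import *
blade('w39.png')
go([.46,.0605,.077],0)"
```

```text
blade in tool: n 2858 down slope/x 0.003 /z -0.000, depth 0.0074 rect [40.   2.6] [121.   50.1] 1.2 tail x -0.02 nose 0.0992
t 47.9 tcp [0.4359 0.0547 0.0812] yaw -0.60 w 0.0161 F [ 0.2  0.1 -1.7]
 shift cm in cur axes [2.4  0.43 0.6 ]  in target axes [2.41 0.42 0.58] rotvec [ 0.002 -0.01   0.001]
```

>>> send_rows(series=[[-1,0,0.1,0.4,0,-0.01,0],[-1,0.3,0.1,0.1,0,0,0],[-1,0.5,0,0,0,0,0],[-1,0.5,0,0,0,0,0],[-1,0.5,0.1,0,0,0,0],[-1,0,0.1,0,0,0,0],[-1,0,0,0,0,0,0]])

```text
time_s: 48.47
tool_pos: [0.4576, 0.06, 0.0781]
tcp_rot: [-0.707, 0.708, 0.001, 0.002]
force: [-0.5, 0.4, -1.5]
width: 0.0161
```

```bash
python3 -c "
from h import *
blade('w40.png')
im,d,_=snap('scene')
cv2.imwrite('pics/sc40.png',cv2.resize(im[150:270,220:380],None,fx=4,fy=4)[:,:,::-1])
go([.46,.0605,.077],0)"
```

```text
blade in tool: n 3002 down slope/x 0.005 /z 0.002, depth 0.0074 rect [45.2  0.8] [ 50.2 131.4] -0.8 tail x -0.0199 nose 0.0997
t 48.6 tcp [0.4572 0.0599 0.0782] yaw -0.02 w 0.0159 F [-0.5  0.4 -1.7]
 shift cm in cur axes [0.28 0.12 0.06]  in target axes [0.28 0.12 0.06] rotvec [ 0.002 -0.     0.004]
```

View pics/sc40.png

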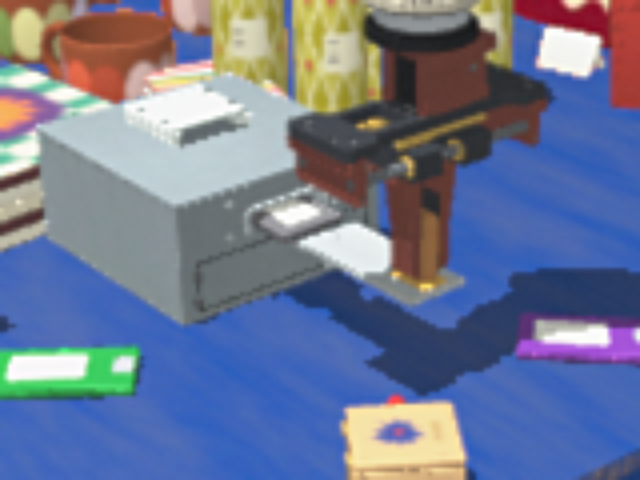

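>>> send_rows(series=[[-1,0.2,0.1,0.05,0,0,0],[-1,0.5,0,0,0,0,0],[-1,0.5,0,0,0,0,0],[-1,0.5,0,0,0,0,0],[-1,0.5,0,0,0,0,0],[-1,0.5,0,0,0,0,0],[-1,0.5,0,0,0,0,0],[-1,0.5,0,0,0,0,0],[-1,0,0,0,0,0,0]])

```text
time_s: 49.37
tool_pos: [0.4965, 0.06, 0.0768]
tcp_rot: [-0.706, 0.708, 0.0, 0.001]
force: [-0.3, -0.0, -1.4]
width: 0.0157
```

```bash
python3 -c "
from h import *
blade('w41.png')
im,d,_=snap('scene')
cv2.imwrite('pics/sc41.png',cv2.resize(im[150:270,220:380],None,fx=4,fy=4)[:,:,::-1])
go([.574,.0605,.0765],0)"
```

```text
blade in tool: n 3019 down slope/x 0.003 /z 0.001, depth 0.0074 rect [40.5  1.3] [ 50.3 122. ] -0.1 tail x -0.0199 nose 0.0997
t 49.5 tcp [0.4955 0.0601 0.0768] yaw 0.00 w 0.0153 F [-0.5  1.  -1.8]
 shift cm in cur axes [7.85 0.04 0.04]  in target axes [7.85 0.03 0.04] rotvec [0.003 0.    0.001]
```

View pics/sc41.png

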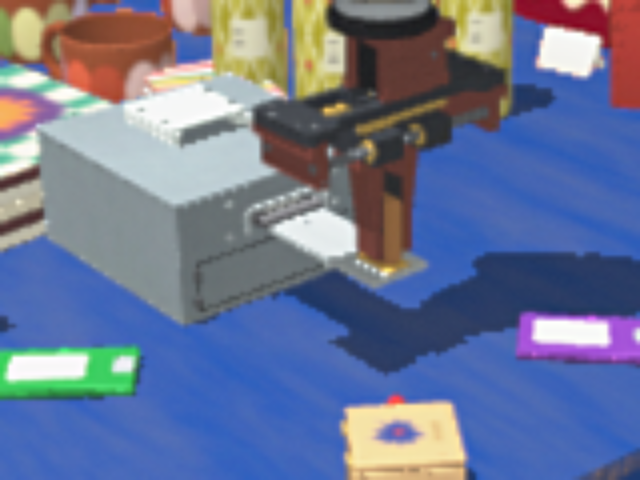

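>>> send_rows(series=[[-1,0.5,0,0,0,0,0],[-1,0.5,0,0,0,0,0],[-1,0.5,0,0,0,0,0],[-1,0.5,0,0,0,0,0],[-1,0.5,0,0,0,0,0],[-1,0.5,0,0,0,0,0],[-1,0.5,0,0,0,0,0],[-1,0.5,0,0,0,0,0],[-1,0,0,0,0,0,0]])

```text
time_s: 50.27
tool_pos: [0.5382, 0.0596, 0.0763]
tcp_rot: [-0.706, 0.709, -0.001, -0.001]
force: [-0.8, 0.7, -1.2]
width: 0.016
```

```bash
python3 -c "
from h import *
blade('w42.png')
go([.574,.0605,.0765],0)"
```

```text
blade in tool: n 2071 down slope/x -0.013 /z -0.001, depth 0.0072 rect [29.5  1. ] [ 50.  100.3] -0.8 tail x -0.0201 nose 0.0487
t 50.4 tcp [0.5376 0.0596 0.0763] yaw 0.02 w 0.0157 F [ 0.6  0.8 -2.6]
 shift cm in cur axes [ 3.64 -0.03  0.08]  in target axes [ 3.64 -0.02  0.09] rotvec [ 0.004  0.    -0.002]
```

>>> send_rows(series=[[-1,0.5,0,0.03,0,0,0],[-1,0.5,0,0.03,0,0,0],[-1,0.5,0,0,0,0,0],[-1,0.5,0,0,0,0,0],[-1,0.5,0,0,0,0,0],[-1,0.5,0,0,0,0,0],[-1,0.4,0,0,0,0,0],[-1,0,0,0,0,0,0],[-1,0,0,0,0,0,0]])

```text
time_s: 51.12
tool_pos: [0.5754, 0.0599, 0.0757]
tcp_rot: [-0.706, 0.709, -0.001, -0.001]
force: [-0.2, 0.5, -1.6]
width: 0.0159
```

```bash
python3 -c "
from h import *
blade('w43.png')
go([.574,.0605,.0765],0)"
```

```text
blade in tool: n 1988 down slope/x -0.022 /z 0.002, depth 0.0070 rect [-4.4  1.4] [31.7 50.6] -88.9 tail x -0.0199 nose 0.008
t 51.2 tcp [0.5754 0.0599 0.0758] yaw -0.00 w 0.0156 F [ 0.9 -0.1 -4.1]
 shift cm in cur axes [-0.14 -0.07  0.06]  in target axes [-0.14 -0.07  0.06] rotvec [ 0.004 -0.    -0.001]
```

View pics/w43.png

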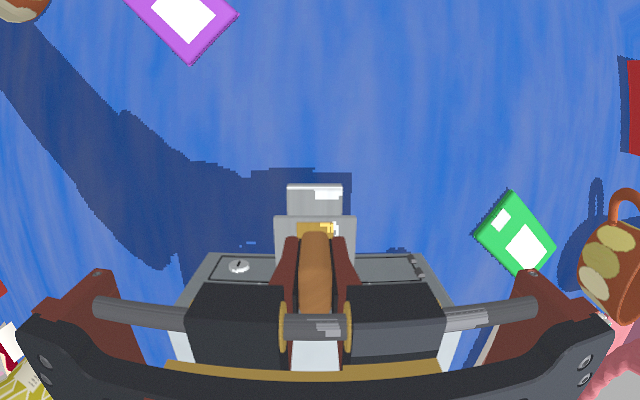

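>>> send_rows(series=[[-1,0.4,0,0,0,0,0],[-1,0.4,0,0,0,0,0],[-1,0.3,0,0,0,0,0],[-1,0,0,0,0,0,0],[-1,-0.5,0,0,0,0,0],[-1,-0.8,0,0,0,0,0],[-1,-0.8,0,0,0,0,0],[-1,-0.8,0,0,0,0,0],[-1,-0.8,0,0,0,0,0],[-1,-0.8,0,0,0,0,0],[-1,-0.8,0,0,0,0,0],[-1,-0.8,0,0,0,0,0],[-1,0,0,0,0,0,0]])

```text
time_s: 52.3
tool_pos: [0.5184, 0.0599, 0.0765]
tcp_rot: [-0.705, 0.709, 0.0, -0.001]
force: [-0.4, -0.9, -2.1]
width: 0.0158
```

```bash
python3 -c "
from h import *
blade('w44.png')
go([.44,.0605,.09],0)"
```

```text
blade in tool: n 2950 down slope/x 0.003 /z 0.001, depth 0.0074 rect [40.1  1.3] [ 50.1 120.9] -0.1 tail x -0.0199 nose 0.099
t 52.4 tcp [0.5203 0.0599 0.0767] yaw 0.03 w 0.0157 F [ 0.3 -1.5 -0.7]
 shift cm in cur axes [-8.03 -1.33  0.06]  in target axes [-8.03 -1.33  0.06] rotvec [0.005 0.001 0.001]
```

>>> send_rows(series=[[-1,-0.8,0,0,0,0,0],[-1,-0.8,0,0,0,0,0],[-1,-0.8,0,0,0,0,0],[-1,-0.8,-0.3,0,0,0,0],[-1,-0.8,-1,0,0,0,0],[-1,-0.8,-1.5,0,0,0,0],[-1,-0.8,-2,0,0,0,0],[-1,0,-2,0,0,0,0],[-1,0,-2,0,0,0,0],[-1,0,-1,0,0,0,0],[-1,0,0,0,0,0,0],[-1,0,0,0,0,0,0]])

```text
time_s: 53.4
tool_pos: [0.4544, 0.0607, 0.1775]
tcp_rot: [-0.704, 0.71, -0.0, -0.002]
force: [0.2, -0.6, -2.7]
width: 0.0157
```

```bash
python3 -c "
from h import *
blade('w45.png')
im,d,_=snap('scene','sc45f.png')
cv2.imwrite('pics/sc45.png',cv2.resize(im[170:250,230:330],None,fx=7,fy=7,interpolation=cv2.INTER_CUBIC)[:,:,::-1])
for r in eyes.regions_of('scene','case_0'): print('scene',round(r['conf'],2),np.argwhere(r['pixels']).mean(0).round()[::-1],r['pixels'].sum())
im,d,_=snap('side','s45f.png')
cv2.imwrite('pics/s45.png',cv2.resize(im[180:260,200:320],None,fx=6,fy=6,interpolation=cv2.INTER_CUBIC)[:,:,::-1])
for r in eyes.regions_of('side','case_0'): print('side',round(r['conf'],2),np.argwhere(r['pixels']).mean(0).round()[::-1],r['pixels'].sum())
go([.44,.0605,.09],0)"
```

```text
blade in tool: n 2974 down slope/x 0.003 /z 0.000, depth 0.0074 rect [40.1  1.7] [121.   50.4] 0.4 tail x -0.0199 nose 0.0995
scene 0.85 [236. 243.] 441
scene 0.68 [365. 234.] 414
side 0.7 [333. 201.] 632
side 0.65 [264. 290.] 737
side 0.64 [377. 232.] 494
t 53.7 tcp [0.4541 0.0609 0.1767] yaw 0.16 w 0.0157 F [ 0.3 -0.2 -1.4]
 shift cm in cur axes [-1.37  8.68  0.02]  in target axes [-1.41  8.67 -0.04] rotvec [ 0.007  0.003 -0.005]
```

View pics/sc45.png

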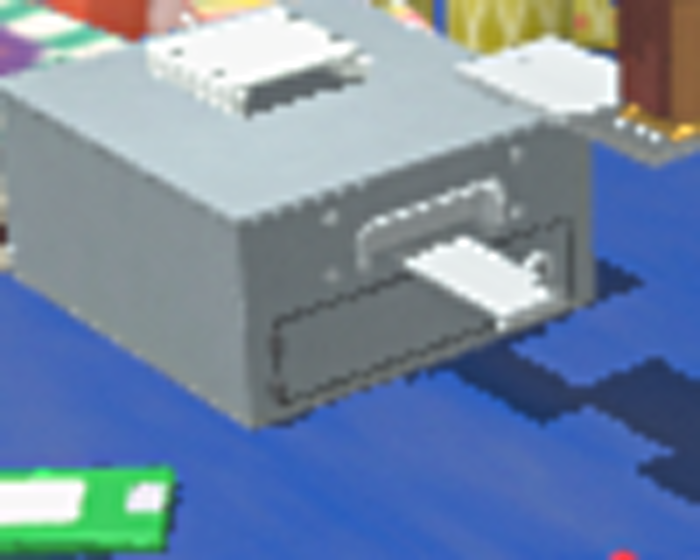

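View pics/s45f.png

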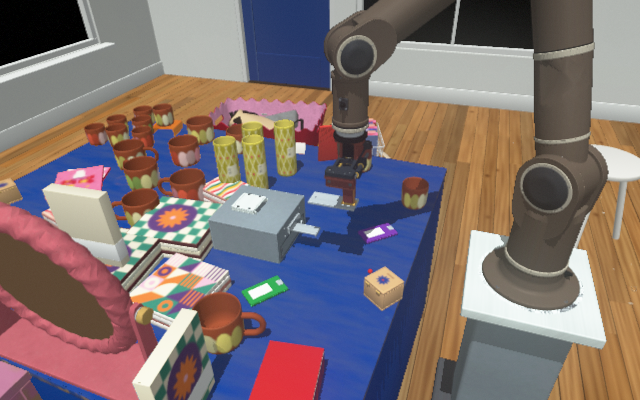

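View pics/w45.png

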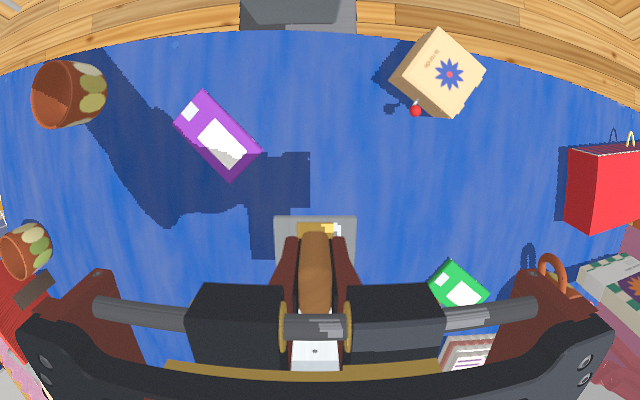

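>>> send_rows(series=[[-1,0,0,0,0,0,-0.1],[-1,0,0,0,0,0,-0.1],[-1,0,0,0,0,0,-0.1],[-1,0,0,0,0,0,-0.1],[-1,0,0,0,0,0,-0.1],[-1,0,0,0,0,0,-0.1],[-1,0,0,0,0,0,-0.1],[-1,0,0,0,0,0,-0.1],[-1,0,0,0,0,0,0]])

```text
time_s: 54.45
tool_pos: [0.4584, 0.0501, 0.174]
tcp_rot: [-0.664, 0.686, 0.208, 0.215]
force: [0.0, 0.2, -3.1]
width: 0.0158
```

```bash
python3 -c "
from h import *
im,d,st=snap('wrist','w46.png')
print(st['qpos'].round(2));m=eyes.camera_model('wrist');T=np.eye(4);T[:3,:3]=rot(st['tcp_rot']);T[:3,3]=st['tool_pos'];print((T@m['mount']).round(3))
go([.44,.0605,.09],0)"
```

```text
[ 0.69 -0.01 -1.05  2.46  1.07  0.25  0.21]
[[ 0.018 -0.611 -0.791  0.297]
 [ 0.999 -0.01   0.031  0.057]
 [-0.027 -0.791  0.611  0.261]
 [ 0.     0.     0.     1.   ]]
t 54.5 tcp [0.4584 0.0504 0.1739] yaw 0.02 w 0.0160 F [ 0.2 -0.6 -1.3]
 shift cm in cur axes [-6.28  5.82  1.19]  in target axes [-1.84  8.39  1.01] rotvec [ 0.03  -0.009  0.605]
```

View pics/w46.png

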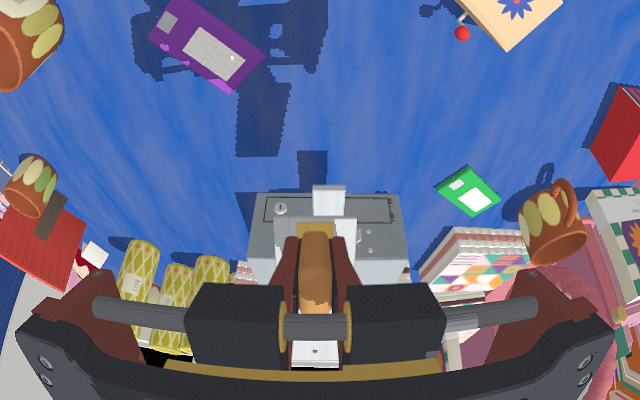

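>>> send_rows(series=[[-1,0,0,0,0,0,0.1],[-1,0,0,0,0,0,0.1],[-1,0,0,0,0,0,0.1],[-1,0,0,0,0,0,0.1],[-1,0,0,0,0,0,0.1],[-1,0,0,0,0.03,0,0.1],[-1,0,0,0,0,0,0],[-1,0,0,0,0,0,0]])

```text
time_s: 55.17
tool_pos: [0.4583, 0.0553, 0.1745]
tcp_rot: [0.714, -0.698, -0.031, -0.036]
force: [0.1, 0.2, -1.8]
width: 0.0159
```

```bash
python3 -c "
from h import *
blade('w47.png')
go([.436,.0605,.080],0)"
```

```text
blade in tool: n 2885 down slope/x 0.004 /z 0.002, depth 0.0073 rect [40.4  0.8] [ 50.  121.3] -1.0 tail x -0.0197 nose 0.0992
t 55.3 tcp [0.4577 0.0542 0.1744] yaw -0.48 w 0.0157 F [-0.1  0.2 -2.2]
 shift cm in cur axes [-3.07  9.2   0.44]  in target axes [-2.17  9.44  0.63] rotvec [-0.018 -0.007  0.097]
```

>>> send_rows(series=[[-1,-0.5,0,0.3,-0.018,-0.007,0.09],[-1,-0.6,1,0.2,0,0,0],[-1,-0.6,1.6,0,0,0,0],[-1,-0.3,1.8,0,0,0,0],[-1,0,1.8,0,0,0,0],[-1,0,1.5,0,0,0,0],[-1,0,0.8,0,0,0,0],[-1,0,0,0,0,0,0],[-1,0,0,0,0,0,0]])

```text
time_s: 56.02
tool_pos: [0.4289, 0.0612, 0.0876]
tcp_rot: [-0.705, 0.709, 0.01, 0.001]
force: [-0.6, 0.5, -1.1]
width: 0.0161
```

```bash
python3 -c "
from h import *
go([.46,.0605,.0775],0)"
```

```text
t 56.0 tcp [0.4289 0.0612 0.0876] yaw 0.74 w 0.0161 F [-0.6  0.5 -1.1]
 shift cm in cur axes [ 3.09  1.06 -0.1 ]  in target axes [ 3.11  1.01 -0.07] rotvec [0.007 0.013 0.015]
```

>>> send_rows(series=[[-1,0.2,0.3,0,0.007,0.013,0.015],[-1,0.4,0.4,0,0,0,0],[-1,0.5,0.2,0,0,0,0],[-1,0.5,0,0,0,0,0],[-1,0.5,0,0,0,0,0],[-1,0.3,0,0,0,0,0],[-1,0,0,0,0,0,0],[-1,0,0,0,0,0,0]])

```text
time_s: 56.68
tool_pos: [0.4586, 0.0614, 0.0811]
tcp_rot: [0.708, -0.707, -0.001, -0.003]
force: [-0.6, -0.6, -1.1]
width: 0.0156
```

```bash
python3 -c "
from h import *
blade('w48.png')
go([.50,.0605,.0765],0)"
```

```text
blade in tool: n 2978 down slope/x 0.003 /z 0.000, depth 0.0074 rect [40.2  0.4] [ 50.  121.7] -1.3 tail x -0.0199 nose 0.0994
t 56.8 tcp [0.4583 0.0613 0.081 ] yaw -0.14 w 0.0156 F [-0.7  0.7 -1.8]
 shift cm in cur axes [ 4.17  0.48 -0.07]  in target axes [ 4.17  0.45 -0.08] rotvec [-0.001 -0.002  0.006]
```

>>> send_rows(series=[[-1,0.3,0.2,-0.05,0,0,0.005],[-1,0.6,0.15,0,0,0,0],[-1,0.7,0.05,0,0,0,0],[-1,0.7,0,0,0,0,0],[-1,0.7,0,0,0,0,0],[-1,0.5,0,0,0,0,0],[-1,0,0,0,0,0,0]])

```text
time_s: 57.37
tool_pos: [0.4971, 0.0603, 0.0765]
tcp_rot: [0.707, -0.707, 0.001, -0.001]
force: [-0.3, 0.1, -1.7]
width: 0.0158
```

```bash
python3 -c "
from h import *
go([.565,.0605,.0765],0)"
```

```text
t 57.4 tcp [0.4971 0.0603 0.0765] yaw -0.16 w 0.0158 F [-0.3  0.1 -1.7]
 shift cm in cur axes [ 6.79 -0.    0.04]  in target axes [ 6.79 -0.    0.02] rotvec [-0.001 -0.003  0.   ]
```

>>> send_rows(series=[[-1,0.6,0,0,0,0,0],[-1,0.7,0,0,0,0,0],[-1,0.7,0,0,0,0,0],[-1,0.7,0,0,0,0,0],[-1,0.7,0,0,0,0,0],[-1,0.7,0,0,0,0,0],[-1,0.7,0,0,0,0,0],[-1,0.7,0,0,0,0,0],[-1,0.6,0,0,0,0,0],[-1,0,0,0,0,0,0],[-1,0,0,0,0,0,0]])

```text
time_s: 58.28
tool_pos: [0.564, 0.06, 0.0756]
tcp_rot: [0.707, -0.707, 0.002, -0.0]
force: [-4.5, -0.4, 2.9]
width: 0.0157
```

```bash
python3 -c "
from h import *
go([.572,.0605,.0765],0);print(telemetry.get_state()['torque'])"
```

```text
t 58.3 tcp [0.564  0.06   0.0756] yaw -0.18 w 0.0157 F [-4.5 -0.4  2.9]
 shift cm in cur axes [ 0.8  -0.09  0.05]  in target axes [ 0.8  -0.09  0.05] rotvec [-0.    -0.003 -0.003]
[-0.11475307  0.43061293 -0.05018635]
```

>>> send_rows(series=[[-1,0.4,0,0,0,0,0],[-1,0.5,0,0,0,0,0],[-1,0.5,0,0,0,0,0],[-1,0,0,0,0,0,0]])

```text
time_s: 58.62
tool_pos: [0.5777, 0.0601, 0.0758]
tcp_rot: [-0.707, 0.707, -0.002, -0.001]
force: [1.0, 0.2, -4.2]
width: 0.0159
```

```bash
python3 -c "
from h import *
go([.582,.0605,.0765],0);blade('w49.png')"
```

```text
t 58.6 tcp [0.5777 0.0601 0.0758] yaw -0.13 w 0.0159 F [ 1.   0.2 -4.2]
 shift cm in cur axes [ 0.43 -0.07  0.04]  in target axes [ 0.43 -0.07  0.04] rotvec [ 0.    -0.002 -0.004]
blade in tool: n 2071 down slope/x -0.034 /z 0.000, depth 0.0070 rect [-4.3  1.3] [32.4 50.8] -89.2 tail x -0.02 nose 0.0091
```

```bash
python3 -c "
from h import *
for i in range(5):
  eyes.read_camera('side'); st=telemetry.get_state(); print(st['force'].round(1),st['torque'].round(3),st['tool_pos'].round(4))"
```

```text
[ 1.6 -0.6 -4. ] [ 0.064 -0.255  0.007] [0.5771 0.0602 0.0758]
[ 2.3 -0.2 -3. ] [ 0.111 -0.218  0.012] [0.577  0.0602 0.0758]
[ 1.7 -0.3 -3. ] [ 0.045 -0.206  0.014] [0.5768 0.0601 0.0758]
[ 0.3  0.1 -3.6] [ 0.079 -0.193 -0.047] [0.5768 0.0601 0.0758]
[ 1.4 -0.3 -3.6] [ 0.057 -0.177 -0.037] [0.5767 0.0602 0.0758]
```

>>> send_rows(series=[[-1,0.5,0,0,0,0,0],[-1,0.5,0,0,0,0,0],[-1,0.3,0,0,0,0,0],[-1,0,0,0,0,0,0],[-1,-4.1,0,0,0,0,0],[-1,-4.1,0,0,0,0,0],[-1,-2,0,0,0,0,0],[-1,0,0,0,0,0,0],[-1,0,0,0,0,0,0]])

```text
time_s: 59.72
tool_pos: [0.488, 0.0611, 0.0765]
tcp_rot: [0.707, -0.707, 0.002, -0.0]
force: [1.4, -0.1, -2.3]
width: 0.0159
```

```bash
python3 -c "
from h import *
blade('w50.png');go([.555,.0605,.0765],0)
for i in range(3):
  eyes.read_camera('side'); st=telemetry.get_state(); print(st['force'].round(1),st['torque'].round(3),st['tool_pos'].round(4))"
```

```text
blade in tool: n 2944 down slope/x 0.003 /z 0.001, depth 0.0074 rect [40.2  1.3] [ 50.2 120.9] -0.4 tail x -0.0199 nose 0.0992
t 59.8 tcp [0.4888 0.0613 0.0763] yaw -0.19 w 0.0157 F [ 0.2 -0.4 -2.9]
 shift cm in cur axes [ 6.62 -0.03 -0.06]  in target axes [ 6.62 -0.02 -0.08] rotvec [-0.002 -0.003 -0.002]
[ 0.4  0.2 -2.6] [ 0.093 -0.057 -0.027] [0.489  0.0614 0.0762]
[ 0.3 -0.8 -2.7] [ 0.06  -0.051  0.012] [0.489  0.0615 0.0761]
[-0.1  0.2 -2.2] [ 0.019 -0.037 -0.012] [0.4888 0.0615 0.0759]
```

>>> send_rows(series=[[-1,0.6,0,-0.05,0,0,0],[-1,0.7,-0.05,-0.03,0,0,0],[-1,0.7,0,0,0,0,0],[-1,0.7,0,0,0,0,0],[-1,0.7,0,0,0,0,0],[-1,0.7,0,0,0,0,0],[-1,0.7,0,0,0,0,0],[-1,0.6,0,0,0,0,0],[-1,0,0,0,0,0,0],[-1,0,0,0,0,0,0]])

```text
time_s: 60.8
tool_pos: [0.5521, 0.0611, 0.0757]
tcp_rot: [0.709, -0.705, 0.003, -0.001]
force: [-1.9, 0.1, 1.7]
width: 0.0158
```

```bash
cat > f.py <<'E'
from h import *
go([.564,.0605,.0765],0)
for i in range(3):
  eyes.read_camera('side'); st=telemetry.get_state(); print(st['force'].round(1),st['torque'].round(3),st['tool_pos'].round(4))
E
python3 f.py
```

```text
t 60.8 tcp [0.5521 0.0611 0.0757] yaw -0.31 w 0.0158 F [-1.9  0.1  1.7]
 shift cm in cur axes [ 1.19 -0.09 -0.05]  in target axes [ 1.19 -0.08 -0.06] rotvec [-0.005 -0.005 -0.002]
[ 0.7 -0.3 -1.5] [-0.044 -0.265 -0.014] [0.5521 0.061  0.0757]
[ 0.4 -0.1  0.3] [ 0.032 -0.222  0.021] [0.5519 0.061  0.0757]
[ 0.3  0.8 -0.2] [ 0.051 -0.194  0.029] [0.5518 0.061  0.0757]
```

>>> send_rows(series=[[-1,0,-0.08,-0.05,-0.005,-0.005,0],[-1,0,0,0,0,0,0],[-1,0,0,0,0,0,0]])

```text
time_s: 61.2
tool_pos: [0.5507, 0.0601, 0.0764]
tcp_rot: [-0.707, 0.708, -0.001, -0.001]
force: [-0.2, -0.2, -1.3]
width: 0.0159
```

```bash
python3 f.py
```

```text
t 61.2 tcp [0.5507 0.0601 0.0764] yaw 0.04 w 0.0159 F [-0.2 -0.2 -1.3]
 shift cm in cur axes [ 1.33 -0.02  0.04]  in target axes [ 1.33 -0.01  0.04] rotvec [ 0.001  0.001 -0.003]
[-0.1  0.2 -2.3] [ 0.06  -0.069  0.038] [0.5507 0.0602 0.0764]
[ 1.   0.5 -2.2] [ 0.041 -0.063  0.06 ] [0.5508 0.0602 0.0764]
[-0.1 -0.6 -1.8] [ 0.054 -0.054 -0.031] [0.5509 0.0602 0.0764]
```

>>> send_rows(series=[[-1,0.5,0,0,0,0,0],[-1,0.5,0,0,0,0,0],[-1,0,0,0,0,0,0],[-1,0,0,0,0,0,0]])

```text
time_s: 61.68
tool_pos: [0.5609, 0.06, 0.0759]
tcp_rot: [-0.706, 0.708, -0.001, -0.002]
force: [-1.8, 0.4, -1.1]
width: 0.0159
```

```bash
python3 f.py
```

```text
t 61.7 tcp [0.5609 0.06   0.0759] yaw 0.03 w 0.0159 F [-1.8  0.4 -1.1]
 shift cm in cur axes [ 0.31 -0.06  0.05]  in target axes [ 0.31 -0.06  0.05] rotvec [ 0.002  0.001 -0.005]
[-0.8 -0.4 -2.3] [ 0.07   0.104 -0.004] [0.5609 0.06   0.0759]
[-0.8  0.2 -3.6] [0.057 0.112 0.056] [0.5609 0.06   0.076 ]
[-0.7  0.  -3.9] [0.082 0.164 0.039] [0.5608 0.06   0.076 ]
```

>>> send_rows(series=[[-1,0.4,-0.05,0,0,0,0],[-1,0.4,-0.02,0,0,0,0],[-1,0.4,0,0,0,0,0],[-1,0,0,0,0,0,0],[-1,0,0,0,0,0,0]])

```text
time_s: 62.25
tool_pos: [0.5742, 0.0597, 0.0765]
tcp_rot: [-0.706, 0.708, -0.001, -0.002]
force: [0.2, -0.2, -2.6]
width: 0.0158
```

```bash
python3 f.py
```

```text
t 62.2 tcp [0.5742 0.0597 0.0765] yaw 0.02 w 0.0158 F [ 0.2 -0.2 -2.6]
 shift cm in cur axes [-1.02  0.01  0.08]  in target axes [-1.02  0.    0.08] rotvec [ 0.002  0.    -0.004]
[ 0.   0.1 -2.9] [ 0.142 -0.024  0.003] [0.5743 0.0597 0.0766]
[ 1.3 -0.  -3.1] [ 0.078 -0.178  0.03 ] [0.5742 0.0597 0.0765]
[ 1.1  0.1 -3.3] [ 0.089 -0.144 -0.027] [0.5741 0.0597 0.0766]
```

>>> send_rows(series=[[-1,-4.1,0,0,0,0,0],[-1,-4,0,0,0,0,0],[-1,-2,0,0,0,0,0],[-1,-0.5,-0.5,0,0,0,0],[-1,0,-1.5,0,0,0,0],[-1,0,-2,0,0,0,0],[-1,0,-2,0,0,0,0],[-1,0,-1,0,0,0,0],[-1,0,0,0,0,0,0],[-1,0,0,0,0,0,0]])

```text
time_s: 63.23
tool_pos: [0.4679, 0.0604, 0.1517]
tcp_rot: [-0.707, 0.708, 0.001, 0.001]
force: [-0.4, 0.2, -2.3]
width: 0.0156
```

```bash
python3 -c "
from h import *
blade('w51.png')
im,d,_=snap('scene')
cv2.imwrite('pics/sc51.png',cv2.resize(im[170:250,230:330],None,fx=7,fy=7,interpolation=cv2.INTER_CUBIC)[:,:,::-1])
for r in eyes.regions_of('scene','case_0'): print('scene',round(r['conf'],2),np.argwhere(r['pixels']).mean(0).round()[::-1],r['pixels'].sum())
print([(np.round(x['point'],4),round(x['conf'],2)) for x in eyes.mark_of('scene','case_0')])
go([.58,.0605,.14],0)"
```

```text
blade in tool: n 2862 down slope/x 0.004 /z 0.003, depth 0.0073 rect [40.2  0.6] [ 49.8 121.4] -1.2 tail x -0.0198 nose 0.0989
scene 0.72 [366. 234.] 393
scene 0.66 [314. 190.] 403
[(array([ 0.4014, -0.0498,  0.0009]), 0.89), (array([ 0.6103,  0.2593, -0.0007]), 0.78), (array([ 0.3427,  0.1794, -0.0034]), 0.64)]
t 63.5 tcp [0.4666 0.0605 0.1504] yaw 0.09 w 0.0161 F [ 0.  -0.3 -2.2]
 shift cm in cur axes [11.34  1.03 -0.02]  in target axes [11.34  1.04 -0.  ] rotvec [ 0.001  0.002 -0.   ]
```

View pics/sc51.png

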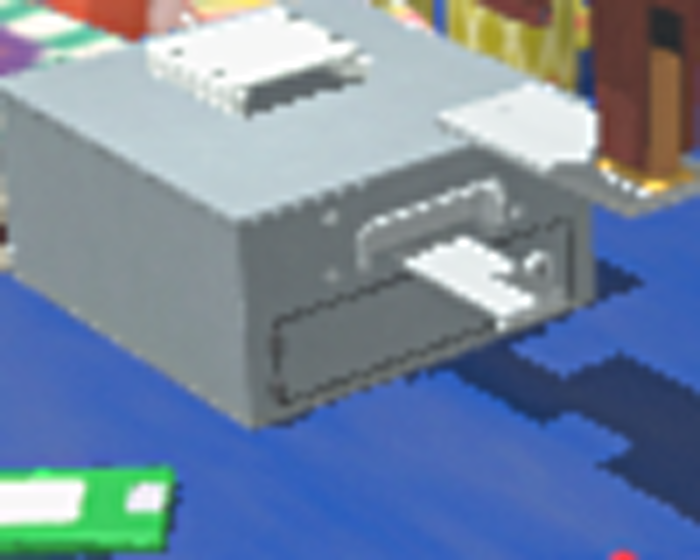

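>>> send_rows(series=[[-1,0.8,0,0,0,0,0],[-1,1.2,0,0,0,0,0],[-1,1.5,0,0,0,0,0],[-1,1.5,0,0,0,0,0],[-1,1.5,0,0,0,0,0],[-1,1.5,0,0,0,0,0],[-1,1.2,0,0,0,0,0],[-1,0.8,0.3,0,0,0,0],[-1,0,0,0,0,0,0],[-1,0,0,0,0,0,0]])

```text
time_s: 64.32
tool_pos: [0.5769, 0.0595, 0.1402]
tcp_rot: [-0.707, 0.707, -0.003, -0.002]
force: [-0.5, -0.5, -3.1]
width: 0.0157
```

```bash
python3 -c "
from h import *
blade('w52.png')
im,d,_=snap('scene')
cv2.imwrite('pics/sc52.png',cv2.resize(im[150:250,220:345],None,fx=6,fy=6,interpolation=cv2.INTER_CUBIC)[:,:,::-1])
go([.588,.0605,.1165],0)"
```

```text
blade in tool: n 2937 down slope/x 0.004 /z 0.000, depth 0.0074 rect [40.2  0.7] [ 50.1 121.2] -1.2 tail x -0.0199 nose 0.0997
t 64.5 tcp [0.5762 0.0593 0.1407] yaw -0.03 w 0.0159 F [-0.3 -0.1 -1.4]
 shift cm in cur axes [1.2  2.42 0.12]  in target axes [1.18 2.42 0.12] rotvec [ 0.002 -0.    -0.007]
```

View pics/w52.png

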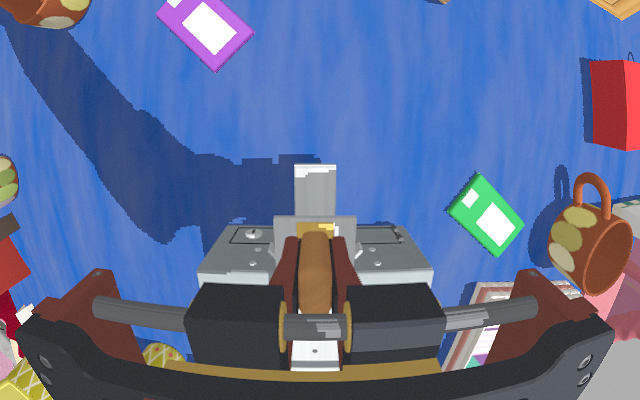

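View pics/sc52.png

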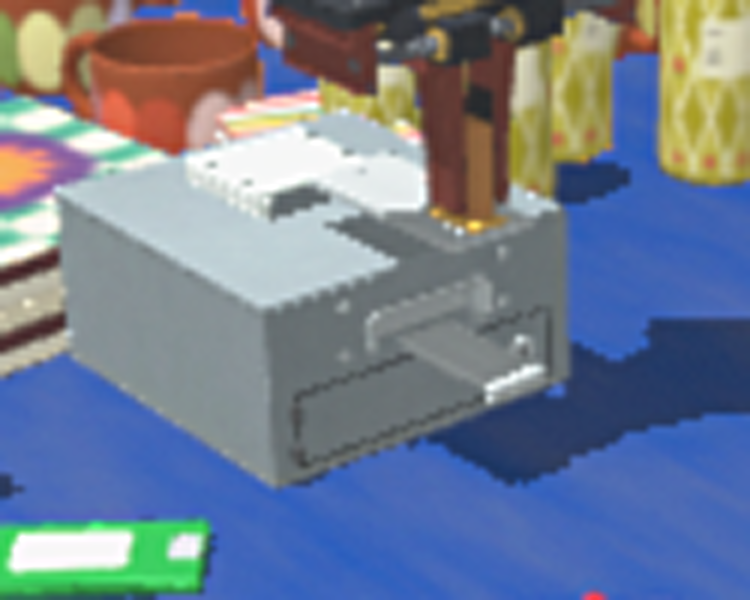

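>>> send_rows(series=[[-1,0,0.5,0.1,0,0,-0.006],[-1,0,0.7,0,0,0,0],[-1,0,0.6,0,0,0,0],[-1,0,0.3,0,0,0,0],[-1,0,0,0,0,0,0],[-1,0,0,0,0,0,0]])

```text
time_s: 64.97
tool_pos: [0.5742, 0.0598, 0.118]
tcp_rot: [-0.706, 0.708, 0.0, -0.0]
force: [0.1, 0.3, -1.2]
width: 0.0157
```

```bash
sed -i 's/go(.*/go([.588,.0605,.1165],0)/' f.py; python3 f.py
```

```text
t 65.0 tcp [0.5742 0.0598 0.118 ] yaw 0.01 w 0.0157 F [ 0.1  0.3 -1.2]
 shift cm in cur axes [1.38 0.15 0.07]  in target axes [1.38 0.15 0.07] rotvec [ 0.003  0.    -0.   ]
[-0.  -0.  -2.5] [ 0.042 -0.079 -0.057] [0.5742 0.0598 0.118 ]
[-0.2  0.  -1.4] [ 0.033 -0.075  0.035] [0.5744 0.0598 0.1182]
[ 0.5 -0.1 -2.3] [-0.014 -0.079 -0.038] [0.5746 0.0599 0.1184]
```

>>> send_rows(series=[[-1,0.4,0.1,0.05,0,0,0],[-1,0.6,0.05,0,0,0,0],[-1,0.6,0,0,0,0,0],[-1,0.6,0,0,0,0,0],[-1,0.3,0,0,0,0,0],[-1,0,0,0,0,0,0],[-1,0,0,0,0,0,0]])

```text
time_s: 65.7
tool_pos: [0.6038, 0.0605, 0.1174]
tcp_rot: [-0.706, 0.708, 0.001, 0.001]
force: [-0.2, -0.5, -2.5]
width: 0.0158
```

```bash
python3 f.py; python3 -c "
from h import *
blade('w53.png')
im,d,_=snap('scene')
cv2.imwrite('pics/sc53.png',cv2.resize(im[150:250,220:345],None,fx=6,fy=6,interpolation=cv2.INTER_CUBIC)[:,:,::-1])
im,d,_=snap('side')
cv2.imwrite('pics/s53.png',cv2.resize(im[170:260,205:325],None,fx=6,fy=6,interpolation=cv2.INTER_CUBIC)[:,:,::-1])
"
```

```text
t 65.7 tcp [0.6038 0.0605 0.1174] yaw -0.05 w 0.0158 F [-0.2 -0.5 -2.5]
 shift cm in cur axes [-1.58  0.09  0.  ]  in target axes [-1.58  0.09  0.  ] rotvec [ 0.003 -0.001  0.003]
[ 0.2 -0.4 -2.1] [ 0.061 -0.093  0.041] [0.6038 0.0604 0.1175]
[-1.  -0.3 -2.3] [ 0.051 -0.014  0.01 ] [0.6035 0.0604 0.1175]
[ 0.7 -0.2 -2.8] [ 0.046 -0.077 -0.019] [0.6034 0.0604 0.1175]
blade in tool: n 2987 down slope/x 0.004 /z 0.002, depth 0.0075 rect [45.   1.6] [ 51.4 130.6] -0.3 tail x -0.0199 nose 0.0996
```

View pics/s53.png

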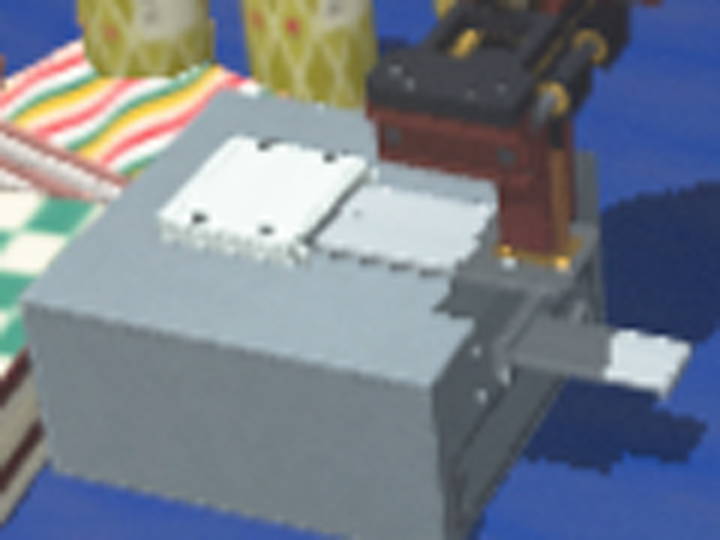

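View pics/sc53.png

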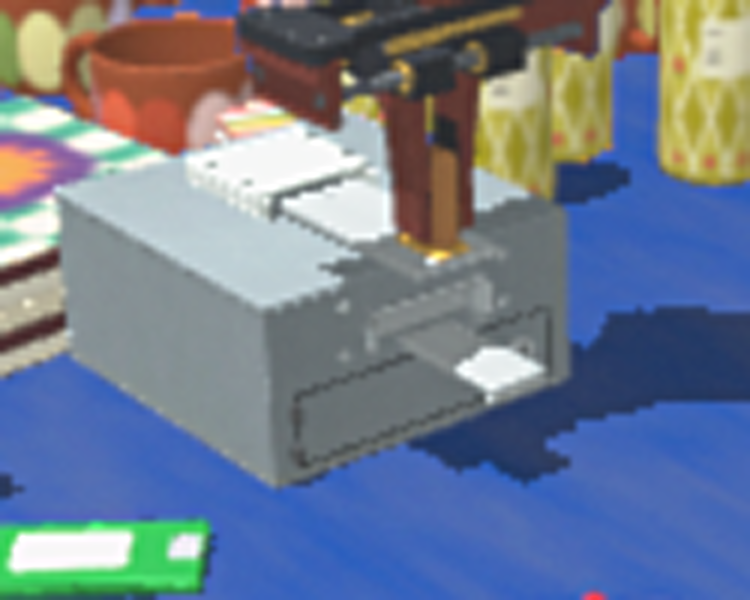

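>>> send_rows(series=[[-1,0.4,0.05,0,0,0,0.002],[-1,0.5,0,0,0,0,0],[-1,0.5,0,0,0,0,0],[-1,0.5,0,0,0,0,0],[-1,0,0,0,0,0,0]])

```text
time_s: 66.47
tool_pos: [0.6246, 0.0598, 0.1174]
tcp_rot: [-0.706, 0.708, 0.0, 0.001]
force: [-0.0, -1.1, -1.8]
width: 0.0159
```

```bash
sed -i 's/go(.*/go([.668,.0605,.1165],0)/' f.py; python3 f.py
```

```text
t 66.5 tcp [0.6246 0.0598 0.1174] yaw -0.06 w 0.0159 F [-0.  -1.1 -1.8]
 shift cm in cur axes [4.34 0.09 0.07]  in target axes [4.34 0.09 0.07] rotvec [ 0.004 -0.001  0.001]
[ 0.1 -0.9 -1.8] [ 0.047 -0.061 -0.017] [0.6241 0.06   0.1173]
[ 0.   0.  -2.1] [ 0.034 -0.118 -0.017] [0.6236 0.06   0.1173]
[-0.3 -0.6 -2.1] [ 0.098 -0.074 -0.01 ] [0.6233 0.06   0.1173]
```

>>> send_rows(series=[[-1,0.4,0.05,0.03,0,0,0],[-1,0.5,0,0,0,0,0],[-1,0.5,0,0,0,0,0],[-1,0.5,0,0,0,0,0],[-1,0.5,0,0,0,0,0],[-1,0.5,0,0,0,0,0],[-1,0.5,0,0,0,0,0],[-1,0,0,0,0,0,0]])

```text
time_s: 67.28
tool_pos: [0.6608, 0.0602, 0.1166]
tcp_rot: [-0.706, 0.709, -0.0, 0.0]
force: [0.2, -0.1, -2.0]
width: 0.0158
```

```bash
python3 f.py
```

```text
t 67.3 tcp [0.6608 0.0602 0.1166] yaw -0.02 w 0.0158 F [ 0.2 -0.1 -2. ]
 shift cm in cur axes [0.72 0.01 0.03]  in target axes [0.72 0.01 0.03] rotvec [ 0.004 -0.     0.   ]
[-0.3  0.7 -1.5] [ 0.101 -0.08   0.016] [0.6603 0.0603 0.1165]
[ 0.2  0.1 -1.5] [ 0.022 -0.04  -0.017] [0.6598 0.0604 0.1166]
[-0.1  0.4 -2.6] [ 0.04  -0.079  0.041] [0.6596 0.0604 0.1166]
```

Nose about 50 mm in with no resistance; on to the stop.

>>> send_rows(series=[[-1,0.3,0,0,0,0,0],[-1,0.4,0,0,0,0,0],[-1,0.3,0,0,0,0,0],[-1,0.2,0,0,0,0,0],[-1,0,0,0,0,0,0]])

```text
time_s: 67.85
tool_pos: [0.6681, 0.0606, 0.1166]
tcp_rot: [-0.705, 0.709, -0.003, -0.004]
force: [1.0, 0.1, -1.4]
width: 0.0161
```

```bash
python3 f.py
```

```text
t 67.8 tcp [0.6681 0.0606 0.1166] yaw 0.08 w 0.0161 F [ 1.   0.1 -1.4]
 shift cm in cur axes [-0.01  0.01 -0.01]  in target axes [-0.01  0.01 -0.01] rotvec [ 0.006  0.001 -0.009]
[-1.6 -0.6 -0.3] [ 0.077  0.453 -0.04 ] [0.6682 0.0607 0.1166]
[-0.8 -0.7  0.1] [ 0.016  0.213 -0.049] [0.6682 0.0607 0.1165]
[-1.8  0.2 -1.1] [ 0.061  0.32  -0.035] [0.6682 0.0607 0.1165]
```

>>> send_rows(series=[[-1,0,0.06,0,0,0,0],[-1,0,0,0,0,0,0],[-0.4,0,0,0,0,0,0],[-0.4,0,0,0,0,0,0],[-0.4,0,0,0,0,0,0],[-0.4,0,0,0,0,0,0]])

```text
time_s: 68.5
tool_pos: [0.6702, 0.0608, 0.1174]
tcp_rot: [-0.705, 0.709, -0.001, -0.002]
force: [-0.4, 0.4, 1.0]
width: 0.0262
```

```bash
python3 f.py; python3 -c "
from h import *
snap('wrist','w54.png')
for n in ['scene','side']:
  im,d,_=snap(n)
  print(n,[(np.round(x['point'],4),round(x['conf'],2)) for l in ['blade_nose','pusher'] for x in eyes.mark_of(n,l)])
cv2.imwrite('pics/s54.png',cv2.resize(im[170:260,205:325],None,fx=6,fy=6,interpolation=cv2.INTER_CUBIC)[:,:,::-1])
"
```

```text
t 68.5 tcp [0.6702 0.0608 0.1174] yaw 0.05 w 0.0262 F [-0.4  0.4  1. ]
 shift cm in cur axes [-0.22  0.09 -0.03]  in target axes [-0.22  0.09 -0.03] rotvec [ 0.005  0.001 -0.004]
[ 0.5 -0.   0.2] [ 0.091 -0.117 -0.021] [0.6702 0.0609 0.1174]
[-0.2  0.7 -0.3] [ 0.049 -0.118  0.012] [0.6701 0.0609 0.1173]
[-1.1 -0.5 -0.1] [ 0.024 -0.116  0.021] [0.67   0.0608 0.1172]
scene [(array([0.666 , 0.0616, 0.1003]), 0.48)]
side [(array([0.6724, 0.0636, 0.1023]), 0.74)]
```

View pics/s54.png

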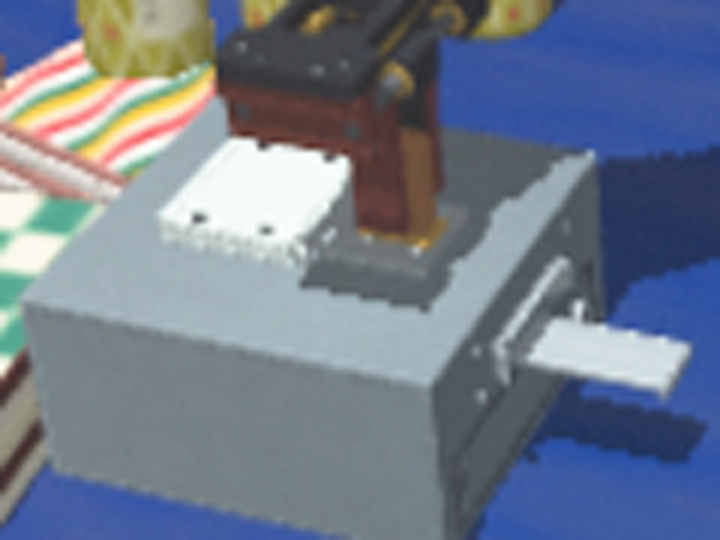

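View pics/w54.png

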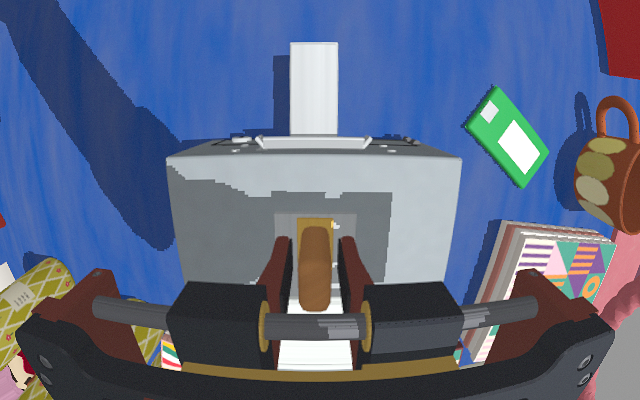

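Released in place. Open further and lift straight off.

>>> send_rows(series=[[0.2,0,0,0,0,0,0],[0.2,0,0,0,0,0,0],[0.2,0,0,0,0,0,0],[0.2,0,-0.5,0,0,0,0],[0.2,0,-1,0,0,0,0],[0.2,0,-1.5,0,0,0,0],[0.2,0,-2,0,0,0,0],[0.2,0,-2,0,0,0,0],[0.2,0,-2,0,0,0,0],[0.2,-1,-2,0,0,0,0],[0.2,-2,-1,0,0,0,0],[0.2,-3,0,0,0,0,0],[0.2,-3,0,0,0,0,0],[0.2,-2,0,0,0,0,0],[0.2,0,0,0,0,0,0],[0.2,0,0,0,0,0,0]])

```text
time_s: 70.33
tool_pos: [0.5568, 0.0638, 0.2533]
tcp_rot: [-0.705, 0.709, 0.002, -0.0]
force: [0.8, -0.6, 0.3]
width: 0.0526
```

Run:
```python
from h import *
go([.5,.06,.25],0)
for n in ['scene','side','wrist']:
    im,d,st=snap(n,n+'55.png');W=cloud(n,d,st)
    for l in ['blade_nose','pusher','holder_mouth','case_0']:
        print(n,l,[(np.round(x['point'],4),round(x['conf'],2)) for x in eyes.mark_of(n,l)])
    for r in eyes.regions_of(n,'pusher')[:1]:
        P=W[r['pixels']];P=P[~np.isnan(P[:,0])]
        B=P[(P[:,2]>.1)&(P[:,2]<.112)]; G=P[(P[:,2]>.145)&(P[:,2]<.165)]
        for nm,Q in [('blade',B),('grip',G)]:
            if len(Q)>10:
                print(nm,len(Q),'xmin %.4f'%np.percentile(Q[:,0],1),cv2.minAreaRect((Q[:,:2]*1000).astype(np.float32)),'zmax',Q[:,2].max().round(4))
```

```text
t 70.3 tcp [0.5568 0.0638 0.2533] yaw 0.17 w 0.0526 F [ 0.8 -0.6  0.3]
 shift cm in cur axes [-5.68  0.32 -0.36]  in target axes [-5.68  0.33 -0.38] rotvec [0.005 0.003 0.002]
scene blade_nose []
scene pusher [(array([0.6649, 0.0616, 0.1003]), 0.77)]
scene holder_mouth [(array([0.7096, 0.0595, 0.098 ]), 0.88)]
scene case_0 [(array([ 0.609 ,  0.2579, -0.0023]), 0.96), (array([0.5381, 0.0582, 0.0556]), 0.7), (array([ 0.4019, -0.0515, -0.0012]), 0.56)]
blade 122 xmin 0.6471 ((680.7295532226562, 64.13489532470703), (52.62065505981445, 69.6409683227539), 88.7624740600586) zmax 0.1115
grip 39 xmin 0.6537 ((666.5072021484375, 64.87493133544922), (17.30681037902832, 25.747604370117188), 87.96012115478516) zmax 0.1578
side blade_nose []
side pusher [(array([0.6711, 0.0608, 0.104 ]), 0.95)]
side holder_mouth [(array([0.7093, 0.0611, 0.1   ]), 0.89), (array([0.671 , 0.0616, 0.1015]), 0.71)]
side case_0 [(array([ 0.4008, -0.0569, -0.0011]), 0.97), (array([ 0.6121,  0.258 , -0.0009]), 0.81), (array([ 0.5502, -0.408 , -0.0039]), 0.55)]
blade 203 xmin 0.6485 ((678.1943969726562, 57.825523376464844), (58.48239517211914, 62.792850494384766), 89.5851821899414) zmax 0.1111
grip 72 xmin 0.6538 ((669.1303100585938, 63.01301193237305), (19.8808650970459, 30.74629783630371), 87.12088775634766) zmax 0.1593
wrist blade_nose []
wrist pusher [(array([0.6698, 0.0608, 0.104 ]), 0.66)]
wrist holder_mouth [(array([0.71  , 0.0547, 0.1003]), 0.78)]
wrist case_0 [(array([ 0.4005, -0.053 ,  0.0007]), 0.86), (array([0.6059, 0.2597, 0.0019]), 0.85)]
blade 1364 xmin 0.6477 ((678.2320556640625, 62.191246032714844), (53.44256591796875, 61.83944320678711), 89.1352310180664) zmax 0.112
grip 374 xmin 0.6527 ((664.1514892578125, 62.33342361450195), (23.244281768798828, 15.55112075805664), 0.8794729709625244) zmax 0.1612
```

View pics/scene55.png

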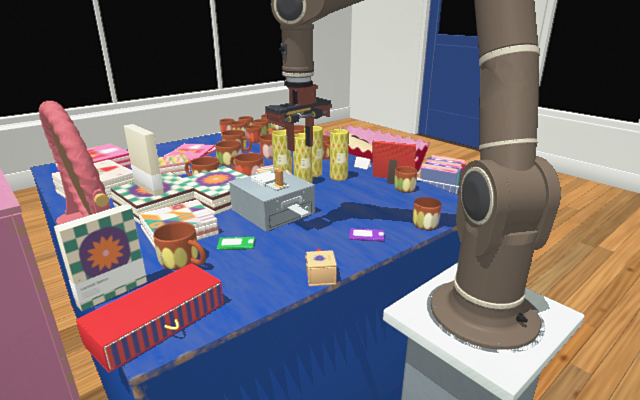

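View pics/wrist55.png

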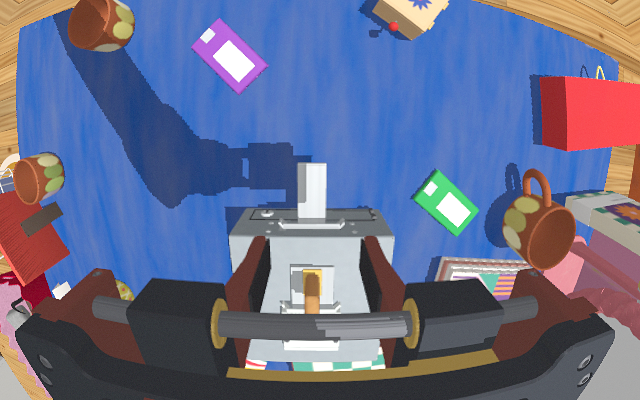

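>>> send_rows(series=[[1,0.5,-1,-1,0,0,0],[1,1.5,-1,-1,0,0,0],[1,2,-1,-1,0,0,0],[1,2.5,-1,-1,0,0,0],[1,2.5,-1,-1,0,0,0],[1,2.5,-1,-1,0,0,0],[1,2.5,-0.5,-1,0,0,0],[1,2.5,0,-1,0,0,0],[1,2,0,-1,0,0,0],[1,1,0,-1,0,0,0],[1,0,0,0,0,0,0],[1,0,0,0,0,0,0]])

```text
time_s: 72.23
tool_pos: [0.7621, -0.0517, 0.3275]
tcp_rot: [-0.704, 0.71, -0.001, 0.002]
force: [-0.3, 0.5, 0.2]
width: 0.0873
```

```bash
python3 -c "
from h import *
go([.5,.06,.25],0)
rects('wrist','case_0',-.1,.3,'w56.png')"
```

```text
t 72.2 tcp [ 0.7621 -0.0517  0.3275] yaw -0.24 w 0.0873 F [-0.3  0.5  0.2]
 shift cm in cur axes [-26.28   7.59  11.12]  in target axes [-26.21   7.75  11.17] rotvec [ 0.008 -0.004  0.003]
case_0 0.9 1521 z med 0.0113 c [604.4 260. ] size [100.1  60.8] long yaw 53.4 rgb [ 67. 186. 101.] px [496.  74.]
case_0 0.38 20548 z med 0.1016 c [686.4  85.8] size [321.6 245.4] long yaw 0.3 rgb [168. 177. 183.] px [395. 130.]
```

View pics/w56.png

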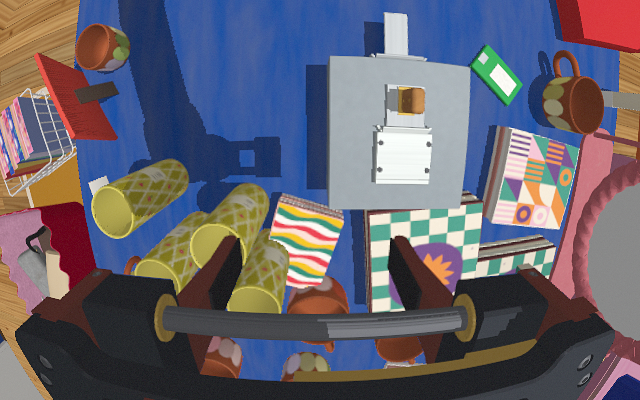

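```bash
python3 -c "
from h import *
print(job_done()); print(telemetry.get_state()['time_s'])"
```

```text
the job is handed in; nothing more can be done
None
the job is handed in; nothing more can be done
```

I handed the job in at about 72 s of the 210 s. All three grey cases are posted into the safe, and the pusher is in its holder on the lid. I found three grey cases, no fourth. The green and purple look-alikes were left where they lay.

**How the cases went in:** I slid each one by hand along the sill into the slot. Each new case pushed the one ahead of it past the throat. The pusher drove the last case about 70 mm in from the face, well past the 40 mm throat.

**Last checks:**
- **Cases and flap:** the scene camera shows the slot and sill empty. No camera could see the flap or the inside of the safe, and tilting the wrist camera did not help, so the evidence there is indirect. With the blade touching nothing, a second probe felt only about 1 N, which fits the flap's spring.
- **Pusher:** its nose is about 58 mm past the mouth (48 mm needed, stop at 60), within about 2 mm of the middle and square to about 1°. It was released and the gripper lifted clear.
- **Fourth case:** a last look from above, over the safe and the area around it, showed no other grey case.
- **Goods on display:** the cups, mug and music box look undisturbed.

**What went wrong or disagreed:**
- The first case struck the front of the sill and slipped back in the grip, so I set it on the sill and gripped it again.
- An early probe read about 4.5 N of resistance. I put that down to the blade rubbing on the slot floor, because it disappeared when I raised the blade by about 1 mm.
- The network's last wrist reading put the holder mouth about 6 mm off in y. The other cameras and the contact with the stop agree with the insertion.

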